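# Set up the shaft gauging jig

## Task

Set up the shaft gauging jig: swing its red-handled clamp open, set the brass master on the ramp so that it rolls down and seats itself squarely in the vee, let go and let it come to rest, and then shut the clamp down on it. Then load every steel test shaft from the mat on to the ramp, so that they wait behind the clamped master in one neat row, side by side, square and touching. Do not knock over or push away the beaker or the objective case.

Things in the scene. Friction and masses are not known exactly. Their poses are not given: they have to be found in the camera images.
- jig: gauging jig fixed to the bench: plate 310 x 170 mm, two dark vee blocks, ramp between blue cheeks, clamp on a grey pedestal 46 mm high (x -74 to -34 mm). Origin on the bench under the middle of the vee; x level, towards the ramp's high end (shafts roll to -x), y along the vee, z up. The pedestal and the clamp leave no room for a hand over the vee: roll shafts in from the ramp
- vee (a point): where a shaft's centre lies when seated in the 90-degree vee, 31 mm above the bench; axes as the jig's. The vee blocks carry the two journals
- ramp (a point): middle of the ramp's lower edge, 16 mm from the vee's middle, 26 mm high; x up the slope (12 degrees), y along the vee, z square to the face. Ramp 213 mm long with an 11 mm stop bar across its top, 136 mm between cheeks 14 mm high. A shaft let go on it rolls into the vee or against those there: the first to wait rests with its centre about 15 mm up from here, each next one 30 mm farther up
- clamp (a joint): hinge of the hold-down clamp, rad: 0 is shut on its stop with nothing under it, about 0.08 is its rubber foot resting on a seated shaft's waist, 1.35 is fully open with the arm standing up. Stiff (about 3 N at the handle); stays where it is left
- clamp_handle (a point): middle of the clamp's red handle grip, a round bar 17 mm thick, 52 mm long. Clamp shut: the handle is upright, this point 128 mm above the bench. It lies 73 mm from the hinge line and swings away from the ramp (jig -x) and down as the clamp opens
- clamp_hinge (a point): the clamp's hinge line (along jig y), 56 mm above the bench, 52 mm behind the vee; fixed to the jig, axes as the jig's
- master: the brass setting master: a brass-coloured shaft 120 mm long: two 30 mm bearing journals, each 18 mm long, their middles 41 mm either side of the centre; between them a 22 mm thick waist, 64 mm long, to grip; 14 mm stub ends; 0.35 kg. Origin at its centre, on the axis, 15 mm above what it lies on; y is the axis. Rolls on the ramp, hardly on the mat
- shaft_1: a bright steel test shaft, with a dark ring round the waist (may be absent): shaft 120 mm long: two 30 mm bearing journals, each 18 mm long, their middles 41 mm either side of the centre; between them a 22 mm thick waist, 64 mm long, to grip; 14 mm stub ends; 0.35 kg. Origin at its centre, on the axis, 15 mm above what it lies on; y is the axis. Rolls on the ramp, hardly on the mat
- shaft_2: a bright steel test shaft, with a dark ring round the waist (may be absent): shaft 120 mm long: two 30 mm bearing journals, each 18 mm long, their middles 41 mm either side of the centre; between them a 22 mm thick waist, 64 mm long, to grip; 14 mm stub ends; 0.35 kg. Origin at its centre, on the axis, 15 mm above what it lies on; y is the axis. Rolls on the ramp, hardly on the mat
- shaft_3: a bright steel test shaft, with a dark ring round the waist (may be absent): shaft 120 mm long: two 30 mm bearing journals, each 18 mm long, their middles 41 mm either side of the centre; between them a 22 mm thick waist, 64 mm long, to grip; 14 mm stub ends; 0.35 kg. Origin at its centre, on the axis, 15 mm above what it lies on; y is the axis. Rolls on the ramp, hardly on the mat
- shaft_4: a bright steel test shaft, with a dark ring round the waist (may be absent): shaft 120 mm long: two 30 mm bearing journals, each 18 mm long, their middles 41 mm either side of the centre; between them a 22 mm thick waist, 64 mm long, to grip; 14 mm stub ends; 0.35 kg. Origin at its centre, on the axis, 15 mm above what it lies on; y is the axis. Rolls on the ramp, hardly on the mat
- shaft_5: a bright steel test shaft, with a dark ring round the waist (may be absent): shaft 120 mm long: two 30 mm bearing journals, each 18 mm long, their middles 41 mm either side of the centre; between them a 22 mm thick waist, 64 mm long, to grip; 14 mm stub ends; 0.35 kg. Origin at its centre, on the axis, 15 mm above what it lies on; y is the axis. Rolls on the ramp, hardly on the mat
- mat: soft blue bench mat, 310 x 375 mm, 4 mm thick, with a black rim 10 mm high, fixed, on which the shafts lie at the start; origin at the middle of its underside
- beaker: glass beaker, 66 mm high, 51 mm across; origin at its underside; a bystander
- objective_case: spare objective in a clear case, 55 mm high, 35 mm across; origin at its underside; a bystander

How it is judged:
By the outcome, as a careful person would: the job done as asked, in the order asked, and still so for the second after the job is handed in, with the robot touching nothing.
Of shaft_1, shaft_2, shaft_3, shaft_4, shaft_5 only 3 to 5 are there at a start; the rules pass over those that are not, and their reading is None.
At some moment in a run one of shaft_1, shaft_2, shaft_3, shaft_4, shaft_5 may be knocked a few centimetres aside while the robot is not near it.
Once in a run the grip may slacken for a moment while it holds something.
It also fails if it takes over 210 s, if anything falls off the work surface, if the arm or the gripper's body presses on something with over 40 N, if the wrist force passes 120 N, or if a joint passes its speed limit or range.

## Robot

A 7-joint arm with a two-finger parallel gripper is mounted at the origin on a cart in front of the work surface, level with it; the furniture and walls round the work are solid. World frame = base frame: x ahead of the robot, y to its left, z up, the work surface at z = 0. Lengths are in m, angles in rad, forces in N, time in s.
With the tool pointing down it reaches from about 0.35 to 0.9 m from the base axis. Payload 8.1 kg.
Tool frame: the origin (TCP) lies at the very end of the fingers, on their centre line; the grasp point (between the pads) lies 19 mm behind it (grasp_offset is the distance from the TCP to the grasp point, in m); z points along the fingers, y is the line along which they close (so a half turn about z gives the same grasp; the last joint's range is limited). The gripper opens to 92 mm and grips with 3 to 60 N. Pads are 19 mm wide; open, the fingers measure 130 mm over their backs; the gripper's body (75 mm by 190 mm) begins 47 mm behind the grasp point.
Start: joints at [1.144, 0.434, 0.025, 1.573, -0.012, 1.134, -0.075], TCP at [0.199, -0.593, 0.227] pointing down, gripper open.
Joint ranges: [-2.62, 2.62], [-0.44, 2.09], [-1.27, 1.32], [0.08, 2.57], [-1.32, 4.46], [0.12, 2], [-2.74, 2.74]. Speed limits (rad/s): [2.22, 2.22, 3.01, 3.01, 3.14, 3.14, 3.14].

## Interface

Orientations are given as a rotation vector (axis times angle).
In Python, from cell import observe, get_image, camera_params, sign_off, silhouettes, grasp_offset gives the robot as it stands. The module is installed in compiled form; this text tells all that it offers.
- The arm moves only by the tool jog_arm, never from a script. Its argument "motion" is a list that holds one entry, the list of rows, each a list of 7 numbers: the shift along the tool's x, y, z in m, then the turn, a rotation vector about the tool's x, y, z in rad, then the closure, from -1 (fully open) to 1 (shut), so that 0 is half open. In form: [[[dx, dy, dz, wx, wy, wz, hand], ...]]. A call has 1 to 10 rows; each row is the pose to reach, as a shift and turn from the pose commanded when the call began, along the tool's axes at that moment; what a row does not reach only later rows make up. A row lasts 1/12 s, in which the tool goes at most 41.7 mm and 7.16 degrees, less where a joint would pass 70% of its speed; a pose out of reach is approached as far as the arm can. A call with a gripper value outside its range is refused whole. The fingers move at their own pace and stop on an object; "force" is the grip in N (left out, the last holds). Time passes only in rows, so rows that repeat a pose let the fingers close. It gives the time, the measured TCP pose, the force, the opening and the grip force at its end, in the units of the state.
- observe(): the state, without advancing time (a new reading comes with each control period).
- get_image(name): name is "scene" or "top" or "wrist"; returns the picture (420x560x3 uint8, red, green, blue); there is no depth.
- camera_params(name): a dict with "vertical_fov" (degrees; the focal length in pixels is half the picture's height over the tangent of half this angle, whatever the lens; pixels are square), "cx", "cy" (the principal point, pixels), "dist_coeffs" ([k1, k2, p1, p2, k3] as OpenCV has them; the pictures are not rectified), "T" (4x4, takes a point from camera to world coordinates). Camera axes: x right, y down, z forward; pixel columns grow to the right and rows downward; lengths in m; the calibration is good to about 2 mm. A picture is of the moment at which its call begins: read the wrist's pose just before it. camera_params takes no time and is no camera call; for the wrist camera it gives the pose at the moment of the call.
- sign_off(): hands the job in; it is judged then, once.
Trained networks look in the newest picture that a camera, given by its name, has taken for a name from the list of things; names that differ only in an ending like _2 or _b are one class to them, and where a whole thing is asked for, a point or a joint stands for the part that bears it (a point fixed in the world has none). Each returns a list of dicts, best first, with "p" (0 to 1); they miss things now and then, are a little off and sometimes report something else, mostly with a low value. They report only what shows in the picture. A call takes as long as a camera call.
- silhouettes(query, camera): "mask" (420x560 bool, what is visible of it) and "pixel" ([column, row] in pixels, amid what is visible of it).
The state is a dict: "clock": time; "joints": joint angles; "dq": joint speeds; "joint_efforts": joint torques, N m; "position": TCP position; "ee_rot": TCP orientation; "force": force on the tool from outside, world axes, zero at the start; "ft_torque": the same for the moment, N m; "width": opening from 0.0 (shut) to 1.0 (fully open); "gripper_force": force on a finger pad.
Only numpy, scipy, OpenCV 4.12 (cv2) and the standard library are available. Lean on these libraries where they do the work, as an engineer would, in place of code of your own. Each camera call takes 0.05 s, during which the arm holds its last target. There are 200 camera calls.

## Working session

There is one attempt and no reset: what is moved stays moved. The work goes in short steps, Python scripts to look and compute and a tool call to move; the robot and the scene stay as the last step left them, time stands still between calls to the robot, and variables do not carry over. Pictures are saved under pics/ and viewed, at most 14 in all, crops included, and the job is handed in when it is done.

Besides the shell and the picture viewer there is one more tool, called after "Call:" as name([rows], argument=value, ...), one row to a line, values as JSON. jog_arm: Moves the arm, as the interface text tells. Its arguments: {"type":"object","properties":{"motion":{"type":"array"},"force":{"type":"number"}},"required":["motion"]}

```bash
mkdir -p pics; cat > h.py <<'E'
import numpy as np, cv2
from cell import *
from scipy.spatial.transform import Rotation as R
def cam(n):
    p=camera_params(n); f=210/np.tan(np.radians(p['vertical_fov']/2))
    K=np.array([[f,0,p['cx']],[0,f,p['cy']],[0,0,1]]); return K,np.array(p['dist_coeffs'],float),np.array(p['T'])
def ray(n,px,z,c=None):
    K,d,T=c or cam(n); px=np.array(px,float).reshape(-1,1,2)
    u=cv2.undistortPoints(px,K,d).reshape(-1,2); v=np.c_[u,np.ones(len(u))]@T[:3,:3].T
    return T[:3,3]+v*((z-T[2,3])/v[:,2])[:,None]
def proj(n,P,c=None):
    K,d,T=c or cam(n); Ti=np.linalg.inv(T)
    return cv2.projectPoints(np.array(P,float).reshape(-1,1,3),cv2.Rodrigues(Ti[:3,:3])[0],Ti[:3,3],K,d)[0].reshape(-1,2)
def save(n,f): 
    im=get_image(n); cv2.imwrite('pics/'+f,im[:,:,::-1]); return im
def axis(m):
    r=cv2.minAreaRect(np.argwhere(m)[:,::-1].astype(np.float32)); b=cv2.boxPoints(r)
    e=[b[1]-b[0],b[2]-b[1]]; l=max(e,key=np.linalg.norm); return np.array(r[0]),l
def find(q,n,z,pm=.3):
    c=cam(n); out=[]
    for s in silhouettes(q,n):
        if s['p']<pm: continue
        ctr,l=axis(s['mask']); a=ray(n,[ctr,ctr-l/2,ctr+l/2],z,c); v=a[2]-a[1]
        out.append((round(s['p'],2),ctr.round(),a[0].round(4),'len',round(float(np.hypot(*v[:2])),3),'ang',round(float(np.degrees(np.arctan2(v[1],v[0]))%180),1)))
    return out
def st():
    o=observe(); print(round(o['clock'],2),np.round(o['position'],4),np.round(o['ee_rot'],3),'F',np.round(o['force'],1),'w',round(o['width'],3),'g',round(o['gripper_force'],1)); return o
E
python3 - <<'E'
from h import *
st(); print(grasp_offset if not callable(grasp_offset) else grasp_offset())
a=save('top','t0.png'); b=save('scene','s0.png')
for q,z in [('master',.019),('shaft_1',.019),('beaker',.03),('objective_case',.03),('jig',.0),('clamp_handle',.128),('mat',.004)]:
    print(q); [print('  ',*x) for x in find(q,'top',z)]
print(cam('top')[2].round(3)); print(cam('scene')[2].round(3))
E
```

```text
0.0 [ 0.1986 -0.5921  0.226 ] [-3.099e+00 -5.060e-01  1.000e-03] F [ 0.   0.8 -0.4] w 1.0 g 0.0
0.0188
master
   0.71 [302. 242.] [ 0.4369 -0.1597  0.019 ] len 0.115 ang 178.0
   0.54 [174. 226.] [0.4835 0.2361 0.019 ] len 0.106 ang 85.7
   0.37 [378. 241.] [ 0.4427 -0.397   0.019 ] len 0.118 ang 29.0
shaft_1
   0.75 [342. 193.] [ 0.5906 -0.2839  0.019 ] len 0.116 ang 2.1
   0.57 [301. 197.] [ 0.5772 -0.1561  0.019 ] len 0.118 ang 162.6
   0.52 [378. 242.] [ 0.4414 -0.396   0.019 ] len 0.122 ang 28.2
   0.5 [337. 240.] [ 0.4445 -0.2689  0.019 ] len 0.119 ang 156.2
beaker
   0.48 [275. 155.] [ 0.7081 -0.0751  0.03  ] len 0.057 ang 0.5
objective_case
jig
   0.7 [211. 230.] [0.4723 0.1236 0.    ] len 0.341 ang 85.6
clamp_handle
   0.64 [302. 242.] [ 0.4387 -0.1547  0.128 ] len 0.11 ang 173.6
   0.49 [174. 226.] [0.4808 0.2141 0.128 ] len 0.098 ang 86.1
mat
   0.81 [342. 220.] [ 0.5084 -0.2874  0.004 ] len 0.376 ang 90.6
[[ 0.009 -0.997  0.081  0.444]
 [-1.    -0.01  -0.002 -0.068]
 [ 0.003 -0.081 -0.997  1.539]
 [ 0.     0.     0.     1.   ]]
[[-0.875 -0.327  0.358  0.242]
 [-0.485  0.58  -0.654  0.537]
 [ 0.007 -0.746 -0.666  0.732]
 [ 0.     0.     0.     1.   ]]
```

```bash
python3 - <<'E'
import cv2
a=cv2.imread('pics/t0.png')[130:310,130:430]; cv2.imwrite('pics/t0c.png',cv2.resize(a,(800,480),interpolation=cv2.INTER_CUBIC))
E
```

```text
(no output)
```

View pics/t0c.png

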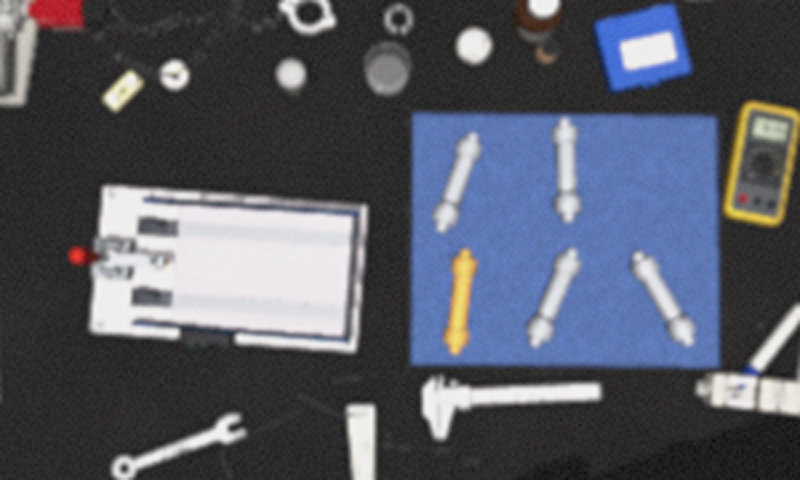

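View pics/s0.png

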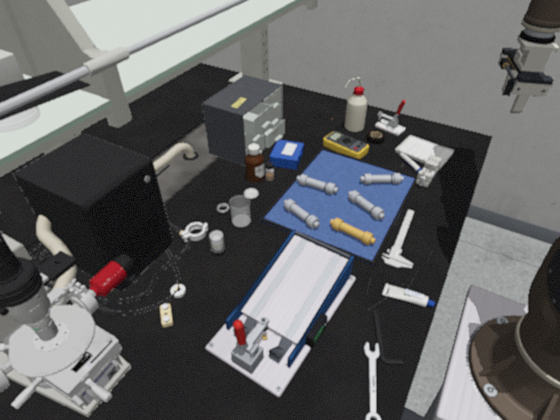

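The top view shows the jig with its red handle at about (159,226), high end to the right. The master is at (302,242), with four steel shafts at (301,197), (342,193), (337,240) and (378,242). The beaker is at (275,155) and the case at (239,157), both clear of the path. The scene view agrees.

```bash
cat >> h.py <<'E'
def go(p,yaw=None,tilt=0,ref=None):
    """tool-frame shift+rotvec from current pose to TCP p with tool down; yaw = world angle of tool y (closing line), tilt about tool x"""
    o=observe(); Rc=R.from_rotvec(o['ee_rot']); d=Rc.inv().apply(np.array(p)-o['position'])
    if yaw is None: return print('shift',d.round(4))
    best=None
    for k in (0,180):
        a=np.radians(yaw+k); y=np.array([np.cos(a),np.sin(a),0]); z=np.array([0,0,-1.]); x=np.cross(y,z)
        w=(Rc.inv()*R.from_matrix(np.c_[x,y,z])*R.from_rotvec([tilt,0,0])).as_rotvec()
        if best is None or np.linalg.norm(w)<np.linalg.norm(best): best=w
    print('shift',d.round(4),'rot',best.round(3),'joints',np.round(o['joints'],2))
E
python3 - <<'E'
from h import *
f=lambda x,y:(130+x*.375,130+y*.375)
print('vee',ray('top',f(154.5,262),.03)); print('handle',ray('top',f(78,256),.14))
print('plateL',ray('top',[f(102,187),f(90,332)],.01))
print('top/edges',ray('top',[f(367,205),f(356,352)],.05))
print('cheeks',ray('top',[f(145,200),f(355,212),f(135,323),f(345,340)],.03))
st(); go([.47,.17,.30],-4)
E
```

```text
vee [[0.47746443 0.19075425 0.03      ]]
handle [[0.48074129 0.25355719 0.14      ]]
plateL [[0.56528566 0.25776051 0.01      ]
 [0.39601212 0.26697948 0.01      ]]
top/edges [[ 0.54435288 -0.05394352  0.05      ]
 [ 0.37726342 -0.04321137  0.05      ]]
cheeks [[ 0.54907094  0.20345101  0.03      ]
 [ 0.53743253 -0.03992035  0.03      ]
 [ 0.40731037  0.21138121  0.03      ]
 [ 0.3899345  -0.03007406  0.03      ]]
0.45 [ 0.1988 -0.5925  0.2267] [-3.101 -0.506  0.   ] F [0.3 0.3 0.7] w 0.998 g 0.0
shift [ 0.4996 -0.6367 -0.0733] rot [-0.    -0.    -1.177] joints [ 1.14  0.43  0.03  1.57 -0.01  1.13 -0.08]
```

Call:
jog_arm([
  [[0.25,-0.32,-0.073,0,0,-0.6,0],[0.25,-0.32,-0.073,0,0,-0.6,0],[0.25,-0.32,-0.073,0,0,-0.6,0],[0.25,-0.32,-0.073,0,0,-0.6,0],[0.25,-0.32,-0.073,0,0,-0.6,0],[0.25,-0.32,-0.073,0,0,-0.6,0],[0.25,-0.32,-0.073,0,0,-0.6,0],[0.25,-0.32,-0.073,0,0,-0.6,0],[0.25,-0.32,-0.073,0,0,-0.6,0],[0.25,-0.32,-0.073,0,0,-0.6,0]],
])

```text
clock: 1.28
position: [0.3344, -0.2072, 0.3005]
ee_rot: [2.811, 1.4, 0.001]
force: [2.1, 0.5, 0.4]
width: 0.503
gripper_force: 0.0
```

```bash
python3 - <<'E'
from h import *
st(); go([.47,.17,.30],-4)
E
```

```text
1.28 [ 0.3344 -0.2072  0.3005] [2.811e+00 1.400e+00 1.000e-03] F [2.1 0.5 0.4] w 0.503 g 0.0
shift [ 3.828e-01 -1.190e-01  3.000e-04] rot [ 0.001  0.001 -0.577] joints [ 0.78  0.01 -0.36  1.94  0.    1.19 -0.23]
```

Call:
jog_arm([
  [[0.383,-0.119,0,0,0,-0.577,0],[0.383,-0.119,0,0,0,-0.577,0],[0.383,-0.119,0,0,0,-0.577,0],[0.383,-0.119,0,0,0,-0.577,0],[0.383,-0.119,0,0,0,-0.577,0],[0.383,-0.119,0,0,0,-0.577,0],[0.383,-0.119,0,0,0,-0.577,0],[0.383,-0.119,0,0,0,-0.577,0],[0.383,-0.119,0,0,0,-0.577,0],[0.383,-0.119,0,0,0,-0.577,0]],
])

```text
clock: 2.12
position: [0.4705, 0.1719, 0.3]
ee_rot: [-2.295, -2.144, -0.003]
force: [0.3, -0.5, 0.9]
width: 0.506
gripper_force: 0.0
```

```bash
python3 - <<'E'
from h import *
st(); save('wrist','w1.png'); print(cam('wrist'))
for q,z in [('jig',.02),('clamp_handle',.128)]:
    print(q); [print('  ',*x) for x in find(q,'wrist',z)]
E
```

```text
2.12 [0.4705 0.1719 0.3   ] [-2.295 -2.144 -0.003] F [ 0.3 -0.5  0.9] w 0.506 g 0.0
(array([[334.1148446 ,   0.        , 285.64749171],
       [  0.        , 334.1148446 , 206.89086743],
       [  0.        ,   0.        ,   1.        ]]), array([-0.04601202,  0.        ,  0.        ,  0.        ,  0.        ]), array([[ 0.99803649, -0.06082151, -0.01496373,  0.47474478],
       [-0.06262558, -0.96479814, -0.25542626,  0.2450726 ],
       [ 0.00109844,  0.25586184, -0.96671273,  0.45921401],
       [ 0.        ,  0.        ,  0.        ,  1.        ]]))
jig
   0.96 [285. 216.] [0.4664 0.1168 0.02  ] len 0.345 ang 83.3
clamp_handle
   0.87 [290. 136.] [0.4778 0.2248 0.128 ] len 0.076 ang 86.6
```

View pics/w1.png

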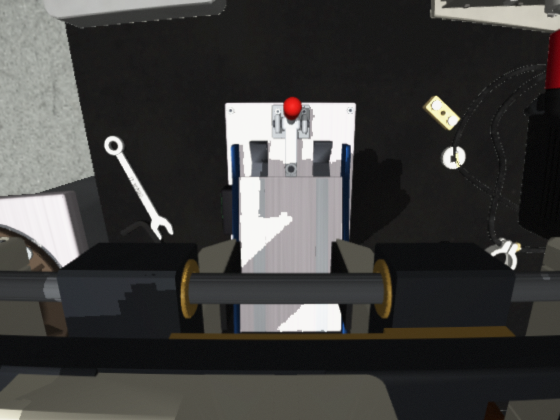

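The wrist view shows the plate's end corners at (226,103) and (355,103), and the ramp's lower edge from (240,177) to (342,177). The vee blocks are near (258,155) and (323,155), and the red handle top is at (292,107).

```bash
python3 - <<'E'
from h import *
im=cv2.imread('pics/w1.png'); h=cv2.cvtColor(im,cv2.COLOR_BGR2HSV)
m=((h[...,0]<8)|(h[...,0]>172))&(h[...,1]>150)&(h[...,2]>80); m[:,400:]=0
p=np.argwhere(m)[:,::-1]; print('red',p.mean(0),p.min(0),p.max(0))
print('handle',ray('wrist',[p.mean(0)],.145), ray('wrist',[p.mean(0)],.135))
r=ray('wrist',[(240,177),(342,177)],.026); print('ramp edge',r,np.linalg.norm(r[1]-r[0]))
r=ray('wrist',[(226,103),(355,103)],.01); print('plate',r,np.linalg.norm(r[1]-r[0]))
print('blocks',ray('wrist',[(258,155),(323,155)],.033))
print('cheek R inner',ray('wrist',[(240,332),(342,332)],.07))
# hypothesised pose check
v=np.array([.473,.185]);
E
```

```text
red [291.94809689 106.26989619] [284  97] [301 117]
handle [[0.48023544 0.24932822 0.145     ]] [[0.48043205 0.24962717 0.135     ]]
ramp edge [[0.4093213  0.16828753 0.026     ]
 [0.54272781 0.15971321 0.026     ]] 0.13368176988093364
plate [[0.39827377 0.26308924 0.01      ]
 [0.56434777 0.25244542 0.01      ]] 0.16641473839716792
blocks [[0.43594065 0.19606173 0.033     ]
 [0.51816356 0.19078076 0.033     ]]
cheek R inner [[ 0.39444337 -0.03477454  0.07      ]
 [ 0.53186222 -0.04368355  0.07      ]]
```

Call:
jog_arm([
  [[0.04,0.003,0,0,0,0,0],[0.076,0.005,0,0,0,0,0],[0.076,0.005,0.03,0,0,0,0],[0.076,0.005,0.06,0,0,0,0],[0.076,0.005,0.09,0,0,0,0],[0.076,0.005,0.12,0,0,0,0],[0.076,0.005,0.145,0,0,0,0],[0.076,0.005,0.165,0,0,0,0],[0.076,0.005,0.18,0,0,0,0],[0.076,0.005,0.191,0,0,0,0]],
])

```text
clock: 3.1
position: [0.4801, 0.2408, 0.1073]
ee_rot: [2.299, 2.14, -0.004]
force: [-0.4, -0.2, -0.4]
width: 0.496
gripper_force: 0.0
```

Call:
jog_arm([
  [[0,0,0,0,0,0,0.2],[0,0,0,0,0,0,0.6],[0,0,0,0,0,0,0.8],[0,0,0,0,0,0,1],[0,0,0,0,0,0,1],[0,0,0,0,0,0,1]],
], force=15)

```text
clock: 3.6
position: [0.4812, 0.2433, 0.1097]
ee_rot: [2.298, 2.141, 0.003]
force: [1.2, -1.4, 4.8]
width: 0.183
gripper_force: 15.0
```

```bash
python3 - <<'E'
from h import *
st(); save('scene','s1.png')
E
```

```text
3.6 [0.4812 0.2433 0.1097] [2.298 2.141 0.003] F [ 1.2 -1.4  4.8] w 0.183 g 15.0
```

Call:
jog_arm([
  [[0.0096,0,0.0023,0,0,0,1],[0.0188,0,0.0058,0,0,0,1],[0.0274,0,0.0105,0,0,0,1],[0.0353,0,0.0164,0,0,0,1],[0.0424,0,0.0233,0,0,0,1],[0.0484,0,0.0311,0,0,0,1],[0.0533,0,0.0395,0,0,0,1],[0.0572,0,0.0487,0,0,0,1],[0.0596,0,0.0582,0,0,0,1],[0.0609,0,0.068,0,0,0,1]],
])

```text
clock: 4.48
position: [0.4855, 0.3067, 0.0417]
ee_rot: [-2.296, -2.143, -0.007]
force: [0.8, 3.4, 6.0]
width: 0.18
gripper_force: 15.0
```

```bash
python3 - <<'E'
from h import *
st(); save('scene','s2.png')
E
```

```text
4.48 [0.4855 0.3067 0.0417] [-2.296 -2.143 -0.007] F [0.8 3.4 6. ] w 0.18 g 15.0
```

View pics/s2.png

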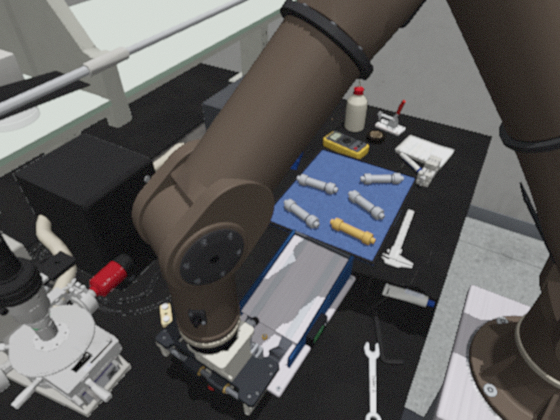

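Call:
jog_arm([
  [[0,0,0,0,0,0,0.4],[0,0,0,0,0,0,0.0],[0,0,0,0,0,0,0],[0,0,-0.03,0,0,0,0],[0,0,-0.07,0,0,0,0],[0,0,-0.11,0,0,0,0],[0,0,-0.15,0,0,0,0],[0,0,-0.19,0,0,0,0],[0,0,-0.22,0,0,0,0],[0,0,-0.22,0,0,0,0]],
])

```text
clock: 5.37
position: [0.4862, 0.306, 0.2676]
ee_rot: [2.297, 2.141, 0.015]
force: [-0.5, 0.7, 0.4]
width: 0.502
gripper_force: 0.0
```

```bash
python3 - <<'E'
from h import *
st(); get_image('top')
for q in ('master','shaft_1'):
    print(q); [print('  ',*x) for x in find(q,'top',.019,.2)]
save('wrist','w2.png')
go([.437,-.16,.2],88)
E
```

```text
5.37 [0.4862 0.306  0.2676] [2.297 2.141 0.015] F [-0.5  0.7  0.4] w 0.502 g 0.0
master
   0.54 [302. 242.] [ 0.4384 -0.1612  0.019 ] len 0.118 ang 173.9
   0.52 [158. 225.] [0.4857 0.2854 0.019 ] len 0.124 ang 86.1
shaft_1
   0.78 [342. 192.] [ 0.5937 -0.2853  0.019 ] len 0.11 ang 2.2
   0.72 [378. 241.] [ 0.4427 -0.3954  0.019 ] len 0.122 ang 29.3
   0.71 [337. 241.] [ 0.4435 -0.2696  0.019 ] len 0.118 ang 158.1
   0.5 [301. 198.] [ 0.5752 -0.1575  0.019 ] len 0.115 ang 161.9
shift [-0.4651 -0.0144  0.0604] rot [0.    0.002 1.535] joints [-0.13  0.42 -0.74  1.61  0.3   1.22 -1.  ]
```

View pics/w2.png

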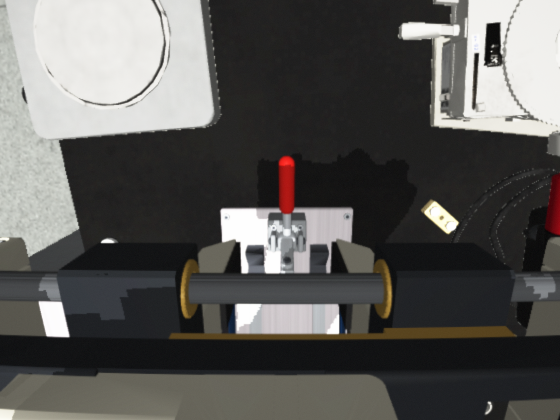

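Call:
jog_arm([
  [[-0.04,-0.001,0,0,0,0.12,0],[-0.08,-0.003,0,0,0,0.24,0],[-0.12,-0.004,0,0,0,0.36,0],[-0.16,-0.005,0,0,0,0.48,0],[-0.2,-0.006,0,0,0,0.6,0],[-0.24,-0.007,0,0,0,0.72,0],[-0.28,-0.009,0,0,0,0.84,0],[-0.32,-0.01,0,0,0,0.96,0],[-0.36,-0.011,0,0,0,1.08,0],[-0.4,-0.012,0,0,0,1.2,0]],
])

```text
clock: 6.4
position: [0.4429, -0.0963, 0.2594]
ee_rot: [-3.107, -0.461, 0.004]
force: [1.5, -0.1, -0.3]
width: 0.494
gripper_force: 0.0
```

```bash
python3 - <<'E'
from h import *
st(); go([.437,-.16,.2],86)
E
```

```text
6.4 [ 0.4429 -0.0963  0.2594] [-3.107 -0.461  0.004] F [ 1.5 -0.1 -0.3] w 0.494 g 0.0
shift [-0.024   0.0593  0.0594] rot [-0.001  0.003  0.364] joints [ 0.44  0.16 -0.39  1.89  0.07  1.11 -1.25]
```

Call:
jog_arm([
  [[-0.008,0.02,0.02,0,0,0.12,0],[-0.016,0.04,0.04,0,0,0.24,0],[-0.024,0.059,0.059,0,0,0.364,0],[-0.024,0.059,0.059,0,0,0.364,-0.25],[-0.024,0.059,0.059,0,0,0.364,-0.25]],
])

```text
clock: 6.82
position: [0.4371, -0.1584, 0.1995]
ee_rot: [-3.139, 0.102, 0.008]
force: [-0.0, 1.1, 0.7]
width: 0.593
gripper_force: 0.0
```

```bash
python3 - <<'E'
from h import *
st(); save('wrist','w3.png')
for q in ('master','shaft_1'):
    print(q); [print('  ',*x) for x in find(q,'wrist',.019,.2)]
E
```

```text
6.82 [ 0.4371 -0.1584  0.1995] [-3.139  0.102  0.008] F [-0.   1.1  0.7] w 0.593 g 0.0
master
   0.93 [292. 185.] [ 0.4384 -0.1634  0.019 ] len 0.121 ang 175.3
shaft_1
   0.81 [414.  41.] [ 0.5716 -0.2858  0.019 ] len 0.075 ang 6.4
   0.76 [397. 173.] [ 0.4461 -0.2718  0.019 ] len 0.123 ang 156.9
   0.68 [516. 165.] [ 0.447  -0.3987  0.019 ] len 0.127 ang 32.5
   0.61 [275.  52.] [ 0.569 -0.154  0.019] len 0.102 ang 161.3
```

View pics/w3.png

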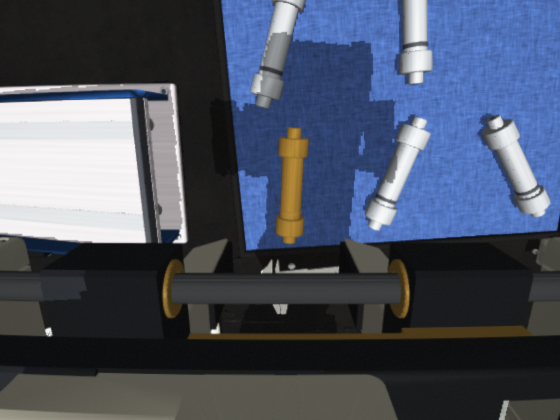

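The wrist view shows the master clearly at (292,185) on the mat, with steel shafts at (397,173), (516,165), (275,52) and (414,41). The approach is free.

Call:
jog_arm([
  [[0.002,0.005,0.03,0,0,0,0],[0.002,0.005,0.065,0,0,0,0],[0.002,0.005,0.1,0,0,0,0],[0.002,0.005,0.13,0,0,0,0],[0.002,0.005,0.15,0,0,0,0],[0.002,0.005,0.17,0,0,0,0],[0.002,0.005,0.183,0,0,0,0],[0.002,0.005,0.191,0,0,0,0],[0.002,0.005,0.191,0,0,0,0]],
])

```text
clock: 7.72
position: [0.4407, -0.1619, 0.0099]
ee_rot: [-3.139, 0.096, 0.002]
force: [-1.4, -0.2, 0.3]
width: 0.497
gripper_force: 0.0
```

Call:
jog_arm([
  [[0,0,0,0,0,0,0.4],[0,0,0,0,0,0,0.7],[0,0,0,0,0,0,1],[0,0,0,0,0,0,1],[0,0,0,0,0,0,1],[0,0,-0.02,0,0,0,1],[0,0,-0.05,0,0,0,1],[0,0,-0.09,0,0,0,1],[0,0,-0.13,0,0,0,1],[0,0,-0.13,0,0,0,1]],
], force=40)

```text
clock: 8.55
position: [0.4444, -0.1636, 0.1472]
ee_rot: [3.137, -0.099, 0.015]
force: [2.3, -0.8, -4.4]
width: 0.228
gripper_force: 39.7
```

```bash
cat >> h.py <<'E'
VEE=np.array([.477,.180]); JX=np.array([-.0645,-.9979]); YAW=np.degrees(np.arctan2(JX[1],JX[0]))
def ramp(s,depth=.011,up=.002,hover=0.):
    """TCP for a shaft centre s up the ramp, tool tilted square to it"""
    c,n=np.cos(.2094),np.sin(.2094); h=.015+up-depth
    x=.016+s*c-h*n; return np.r_[VEE+x*JX,.026+s*n+h*c+hover]
E
python3 - <<'E'
from h import *
st(); t=ramp(.09); print(t); go(np.r_[t[:2],.14],YAW,-.209); go(t,YAW,-.209)
E
```

```text
8.55 [ 0.4444 -0.1636  0.1472] [ 3.137 -0.099  0.015] F [ 2.3 -0.8 -4.4] w 0.228 g 39.7
[0.47037025 0.07742907 0.05057751]
shift [ 0.0106 -0.2422  0.0068] rot [-0.207 -0.01   0.   ] joints [ 0.48  0.3  -0.3   2.02  0.12  0.83 -1.52]
shift [ 0.0097 -0.2424  0.0962] rot [-0.207 -0.01   0.   ] joints [ 0.48  0.3  -0.3   2.02  0.12  0.83 -1.52]
```

Call:
jog_arm([
  [[0.001,-0.03,0,-0.03,0,0,1],[0.002,-0.06,0,-0.06,0,0,1],[0.004,-0.09,0,-0.09,0,0,1],[0.005,-0.12,0,-0.12,0,0,1],[0.007,-0.15,0,-0.15,-0.005,0,1],[0.008,-0.18,0,-0.18,-0.01,0,1],[0.009,-0.21,0,-0.2,-0.01,0,1],[0.01,-0.23,0,-0.207,-0.01,0,1],[0.0106,-0.242,0.007,-0.207,-0.01,0,1],[0.0106,-0.242,0.007,-0.207,-0.01,0,1]],
])

```text
clock: 9.38
position: [0.4662, 0.0818, 0.1324]
ee_rot: [2.936, -0.085, -0.025]
force: [-1.0, -0.3, -3.9]
width: 0.231
gripper_force: 39.7
```

```bash
python3 - <<'E'
from h import *
st(); t=ramp(.09); go(t,YAW,-.209); save('wrist','w4.png')
E
```

```text
9.38 [0.4662 0.0818 0.1324] [ 2.936 -0.085 -0.025] F [-1.  -0.3 -3.9] w 0.231 g 39.7
shift [ 0.0053 -0.0127  0.0809] rot [-0.004  0.01   0.007] joints [-0.15  0.38 -0.35  1.97  0.36  0.96 -2.35]
```

View pics/w4.png

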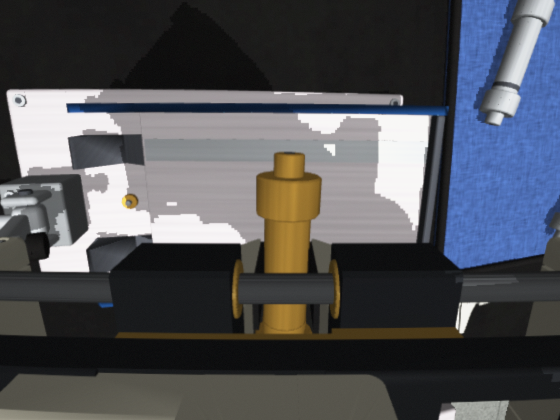

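The wrist view over the ramp shows the master gripped at (288,230). The far cheek runs from (70,106) to (445,110), the vee blocks are at (107,150) and (120,250), and the ramp's low edge is at about column 147.

```bash
python3 - <<'E'
from h import *
JY=np.array([-JX[1],JX[0]])
def j(px,z):
    r=ray('wrist',px,z)[0][:2]-VEE; return (r@JX).round(4),(r@JY).round(4)
print('cheek low',j((150,107),.045),'mid',j((290,108),.07),'hi',j((430,110),.084))
print('edge',j((145,140),.026),j((149,200),.026))
print('top inner',j((425,130),.07),j((420,230),.07)); print('plate far',j((10,92),.01),j((402,96),.01))
print('shaft end',j((289,153),.147)); print(observe()['position'][:2]-VEE, 'tcp jig',(observe()['position'][:2]-VEE)@JX,(observe()['position'][:2]-VEE)@JY)
E
```

```text
cheek low (np.float64(0.0271), np.float64(0.0706)) mid (np.float64(0.1167), np.float64(0.0701)) hi (np.float64(0.2086), np.float64(0.0701))
edge (np.float64(0.0183), np.float64(0.0477)) (np.float64(0.0168), np.float64(0.0025))
top inner (np.float64(0.2159), np.float64(0.0564)) (np.float64(0.2216), np.float64(-0.0199))
plate far (np.float64(-0.0745), np.float64(0.0823)) (np.float64(0.2303), np.float64(0.0826))
shaft end (np.float64(0.0993), np.float64(0.0504))
[-0.0109805  -0.10065474] tcp jig 0.10115160888435913 -0.004465214503061624
```

Call:
jog_arm([
  [[0.009,-0.0127,0.01,0,0.01,0,1],[0.009,-0.0127,0.025,0,0.01,0,1],[0.009,-0.0127,0.04,0,0.01,0,1],[0.009,-0.0127,0.05,0,0.01,0,1],[0.009,-0.0127,0.06,0,0.01,0,1],[0.009,-0.0127,0.068,0,0.01,0,1],[0.009,-0.0127,0.074,0,0.01,0,1],[0.009,-0.0127,0.078,0,0.01,0,1],[0.009,-0.0127,0.08,0,0.01,0,1],[0.009,-0.0127,0.08,0,0.01,0,1]],
])

```text
clock: 10.27
position: [0.4762, 0.0736, 0.0544]
ee_rot: [2.933, -0.092, -0.005]
force: [-0.9, -1.0, 13.8]
width: 0.227
gripper_force: 40.0
```

```bash
python3 - <<'E'
from h import *
st(); t=ramp(.09); go(t,YAW,-.209)
E
```

```text
10.27 [0.4762 0.0736 0.0544] [ 2.933 -0.092 -0.005] F [-0.9 -1.  13.8] w 0.227 g 40.0
shift [-0.006  -0.0041  0.003 ] rot [-0.002 -0.003  0.002] joints [-0.18  0.5  -0.3   2.04  0.46  0.78 -2.45]
```

Call:
jog_arm([
  [[0,0,-0.0025,0,0,0,1],[0,0,-0.0025,0,0,0,0.5],[0,0,-0.0025,0,0,0,0.2],[0,0,-0.0025,0,0,0,0.2],[0,0,-0.0025,0,0,0,0.2],[0,0,-0.012,0,0,0,0.2],[0,0,-0.03,0,0,0,0.2],[0,0.01,-0.055,0,0,0,0.2],[0,0.02,-0.09,0,0,0,0.2],[0,0.025,-0.12,0,0,0,0.2]],
])

```text
clock: 11.1
position: [0.4741, 0.0731, 0.1775]
ee_rot: [2.933, -0.092, -0.011]
force: [1.1, 0.7, -1.0]
width: 0.399
gripper_force: 0.0
```

```bash
python3 - <<'E'
from h import *
st(); im=save('wrist','w5.png')
JY=np.array([-JX[1],JX[0]])
for x in find('master','wrist',.031,.3): print(*x,(x[2][:2]-VEE)@JX,(x[2][:2]-VEE)@JY)
E
```

```text
11.1 [0.4741 0.0731 0.1775] [ 2.933 -0.092 -0.011] F [ 1.1  0.7 -1. ] w 0.399 g 0.0
0.59 [159. 190.] [0.4901 0.1584 0.031 ] len 0.099 ang 176.7 0.020709689999999982 0.01446569
```

View pics/w5.png

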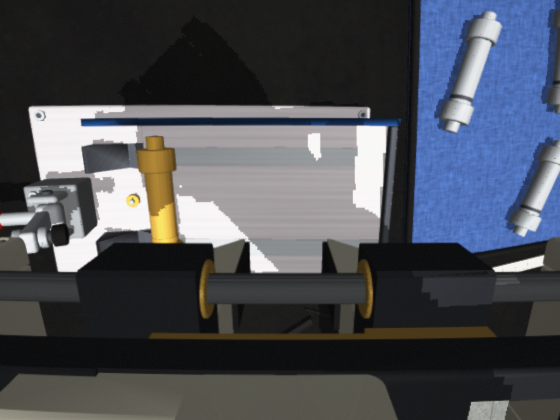

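```bash
python3 - <<'E'
from h import *
st(); get_image('wrist')
JY=np.array([-JX[1],JX[0]])
for x in find('master','wrist',.031,.3): print(*x,(x[2][:2]-VEE)@JX,(x[2][:2]-VEE)@JY)
go([.4855,.3067,.2676],YAW+90); go([.48,.19,.28],YAW+45)
E
```

```text
11.2 [0.4771 0.075  0.1804] [ 2.936e+00 -9.300e-02  1.000e-03] F [ 0.2  0.5 -0.1] w 0.401 g 0.0
0.89 [125. 192.] [0.4904 0.1856 0.031 ] len 0.092 ang 173.8 -0.006452539999999995 0.013010660000000025
shift [-0.0039 -0.2094 -0.1368] rot [ 0.164  0.16  -1.563] joints [-0.13  0.33 -0.35  1.92  0.34  1.05 -2.29]
shift [-0.0021 -0.0926 -0.125 ] rot [ 0.196  0.079 -0.781] joints [-0.13  0.33 -0.35  1.92  0.34  1.05 -2.29]
```

Call:
jog_arm([
  [[0,-0.003,-0.03,0.03,0.01,-0.11,0.2],[0,-0.008,-0.06,0.06,0.02,-0.22,0.2],[0,-0.02,-0.09,0.09,0.035,-0.33,0.2],[-0.001,-0.04,-0.11,0.12,0.045,-0.44,0.2],[-0.001,-0.06,-0.125,0.14,0.055,-0.55,0.2],[-0.002,-0.08,-0.125,0.165,0.065,-0.66,0.2],[-0.002,-0.093,-0.125,0.196,0.079,-0.781,0.2],[-0.002,-0.093,-0.125,0.196,0.079,-0.781,0.2]],
])

```text
clock: 11.97
position: [0.4792, 0.1916, 0.2771]
ee_rot: [-2.933, -1.119, 0.007]
force: [0.2, -0.4, -0.3]
width: 0.399
gripper_force: 0.0
```

```bash
python3 - <<'E'
from h import *
st(); go([.4855,.3067,.2676],YAW+90)
E
```

```text
11.97 [0.4792 0.1916 0.2771] [-2.933 -1.119  0.007] F [ 0.2 -0.4 -0.3] w 0.399 g 0.0
shift [ 0.0814 -0.0816  0.0096] rot [-0.005  0.002 -0.777] joints [-0.03  0.28 -0.56  1.72  0.15  1.19 -1.48]
```

Call:
jog_arm([
  [[0.011,-0.011,0.01,0,0,-0.11,0],[0.022,-0.022,0.01,0,0,-0.22,0],[0.033,-0.033,0.01,0,0,-0.33,0],[0.045,-0.045,0.01,0,0,-0.44,0],[0.057,-0.057,0.01,0,0,-0.55,0],[0.07,-0.07,0.01,0,0,-0.66,0],[0.081,-0.082,0.01,0,0,-0.777,0],[0.081,-0.082,0.01,0,0,-0.777,0],[0.081,-0.082,0.01,0,0,-0.777,0]],
])

```text
clock: 12.72
position: [0.4861, 0.3049, 0.2673]
ee_rot: [-2.304, -2.135, 0.007]
force: [1.2, -0.2, -0.2]
width: 0.501
gripper_force: 0.0
```

```bash
python3 - <<'E'
from h import *
st(); go([.4855,.3067,.0415],YAW+90); im=save('wrist','w6.png'); save('top','t6.png')
JY=np.array([-JX[1],JX[0]])
for x in find('master','top',.031,.3): print(*x,(x[2][:2]-VEE)@JX,(x[2][:2]-VEE)@JY)
h=cv2.cvtColor(im,cv2.COLOR_RGB2HSV)
m=((h[...,0]<8)|(h[...,0]>172))&(h[...,1]>150)&(h[...,2]>80); m[:,400:]=0; m[280:]=0
p=np.argwhere(m)[:,::-1]; print(p.min(0),p.max(0)); print('handle',ray('wrist',[p.mean(0)],.064))
cv2.imwrite('pics/t6c.png',cv2.resize(cv2.imread('pics/t6.png')[180:270,150:290],(700,450),interpolation=cv2.INTER_CUBIC))
E
```

```text
12.72 [0.4861 0.3049 0.2673] [-2.304 -2.135  0.007] F [ 1.2 -0.2 -0.2] w 0.501 g 0.0
shift [2.400e-03 1.000e-04 2.258e-01] rot [-0.004  0.003 -0.011] joints [-0.14  0.42 -0.73  1.59  0.29  1.24 -0.99]
0.87 [190. 228.] [0.4782 0.1856 0.031 ] len 0.118 ang 176.8 -0.005665639999999996 0.0008362800000000348
[278 156] [293 212]
handle [[0.48577431 0.30237553 0.064     ]]
```

View pics/w6.png

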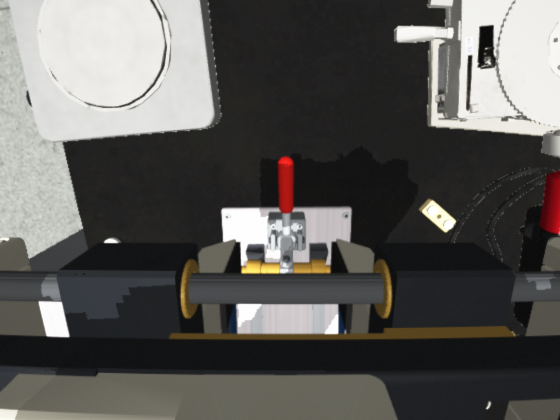

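The master sits square across both vee blocks at row 268, columns 248–330. The clamp is standing open with its handle at (286,184).

Call:
jog_arm([
  [[0.002,0,0.04,0,0,0,0],[0.002,0,0.08,0,0,0,0],[0.002,0,0.12,0,0,0,0],[0.002,0,0.15,0,0,0,0],[0.002,0,0.18,0,0,0,0],[0.002,0,0.2,0,0,0,0],[0.002,0,0.215,0,0,0,0],[0.002,0,0.225,0,0,0,0],[0.002,0,0.225,0,0,0,0]],
])

```text
clock: 13.62
position: [0.4857, 0.3052, 0.0416]
ee_rot: [-2.303, -2.137, 0.009]
force: [-0.9, -1.5, 0.3]
width: 0.502
gripper_force: 0.0
```

Call:
jog_arm([
  [[0,0,0,0,0,0,0.4],[0,0,0,0,0,0,0.8],[0,0,0,0,0,0,1],[0,0,0,0,0,0,1],[0,0,0,0,0,0,1]],
], force=15)

```text
clock: 14.03
position: [0.486, 0.3074, 0.0441]
ee_rot: [-2.3, -2.139, 0.003]
force: [-14.4, 3.0, 2.7]
width: 0.189
gripper_force: 7.6
```

Call:
jog_arm([
  [[-0.0012,0,-0.01,0,0,0,1],[-0.0039,0,-0.0198,0,0,0,1],[-0.0078,0,-0.0292,0,0,0,1],[-0.0131,0,-0.0379,0,0,0,1],[-0.0195,0,-0.0458,0,0,0,1],[-0.027,0,-0.0528,0,0,0,1],[-0.0353,0,-0.0586,0,0,0,1],[-0.042,0,-0.0622,0,0,0,1],[-0.047,0,-0.0643,0,0,0,1],[-0.05,0,-0.0655,0,0,0,1]],
])

```text
clock: 14.87
position: [0.4823, 0.2577, 0.1101]
ee_rot: [-2.299, -2.139, 0.001]
force: [-5.1, 3.4, -5.6]
width: 0.182
gripper_force: 15.0
```

```bash
python3 - <<'E'
from h import *
st()
E
```

```text
14.87 [0.4823 0.2577 0.1101] [-2.299e+00 -2.139e+00  1.000e-03] F [-5.1  3.4 -5.6] w 0.182 g 15.0
```

Call:
jog_arm([
  [[-0.002,0,-0.0003,0,0,0,1],[-0.004,0,-0.0006,0,0,0,1],[-0.006,0,-0.001,0,0,0,1],[-0.006,0,-0.001,0,0,0,1],[-0.006,0,-0.001,0,0,0,1]],
])

```text
clock: 15.28
position: [0.482, 0.2529, 0.1116]
ee_rot: [-2.298, -2.139, -0.001]
force: [-7.3, 3.6, 0.9]
width: 0.18
gripper_force: 15.0
```

Call:
jog_arm([
  [[-0.0015,0,-0.0003,0,0,0,1],[-0.003,0,-0.0005,0,0,0,1],[-0.003,0,-0.0005,0,0,0,1],[-0.003,0,-0.0005,0,0,0,1]],
])

```text
clock: 15.62
position: [0.4818, 0.2504, 0.1122]
ee_rot: [-2.297, -2.14, -0.002]
force: [-6.6, 3.4, 1.4]
width: 0.181
gripper_force: 15.0
```

Call:
jog_arm([
  [[-0.001,0,-0.0002,0,0,0,1],[-0.002,0,-0.0003,0,0,0,1],[-0.002,0,-0.0003,0,0,0,1],[-0.002,0,-0.0003,0,0,0,1]],
])

```text
clock: 15.95
position: [0.4817, 0.2486, 0.1126]
ee_rot: [-2.297, -2.14, -0.003]
force: [-6.7, 6.5, 2.5]
width: 0.183
gripper_force: 15.0
```

Call:
jog_arm([
  [[-0.001,0,-0.0002,0,0,0,1],[-0.002,0,-0.0003,0,0,0,1],[-0.002,0,-0.0003,0,0,0,1],[-0.002,0,-0.0003,0,0,0,1]],
])

```text
clock: 16.28
position: [0.4816, 0.2468, 0.113]
ee_rot: [-2.297, -2.14, -0.003]
force: [-7.2, 5.8, 2.5]
width: 0.177
gripper_force: 15.0
```

Call:
jog_arm([
  [[0,0,0,0,0,0,0.5],[0,0,0,0,0,0,0],[0,0,0,0,0,0,0],[0,0,-0.02,0,0,0,0],[0,0,-0.05,0,0,0,0],[0,0,-0.09,0,0,0,0],[0,0,-0.13,0,0,0,0],[0,0,-0.16,0,0,0,0]],
])

```text
clock: 16.95
position: [0.483, 0.2446, 0.2748]
ee_rot: [2.301, 2.139, 0.002]
force: [0.9, 0.5, -0.2]
width: 0.499
gripper_force: 0.0
```

```bash
python3 - <<'E'
from h import *
st(); im=save('wrist','w7.png'); get_image('top')
for q in ('master','shaft_1'):
    print(q); [print('  ',*x) for x in find(q,'top',.019,.2)]
go([.443,-.269,.26],67)
E
```

```text
16.95 [0.483  0.2446 0.2748] [2.301e+00 2.139e+00 2.000e-03] F [ 0.9  0.5 -0.2] w 0.499 g 0.0
master
   0.69 [190. 228.] [0.4785 0.1877 0.019 ] len 0.119 ang 177.0
shaft_1
   0.8 [337. 241.] [ 0.4436 -0.2694  0.019 ] len 0.12 ang 157.3
   0.78 [301. 198.] [ 0.5768 -0.1575  0.019 ] len 0.118 ang 161.3
   0.63 [342. 192.] [ 0.5937 -0.2852  0.019 ] len 0.116 ang 2.2
   0.53 [378. 242.] [ 0.4407 -0.3961  0.019 ] len 0.124 ang 29.8
shift [-0.5147 -0.0023  0.0124] rot [ 1.000e-03  1.000e-03 -1.243e+00] joints [-0.01  0.36 -0.75  1.67  0.26  1.22 -0.89]
```

View pics/w7.png

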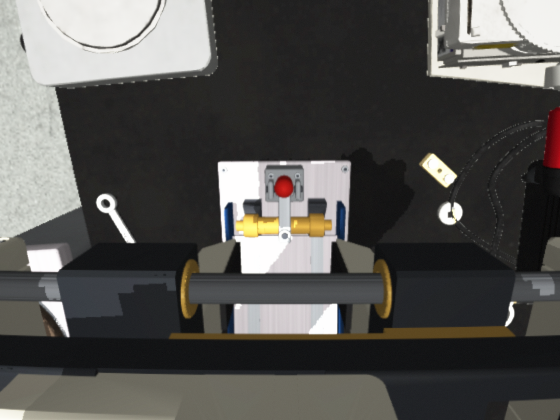

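The view shows the clamp shut on the master: handle top at (284,187), foot on the brass waist at (285,227), journals in both blocks. Next are the steel shafts.

Call:
jog_arm([
  [[-0.04,0,0,0,0,-0.1,0],[-0.08,0,0,0,0,-0.2,0],[-0.12,0,0,0,0,-0.3,0],[-0.16,0,0,0,0,-0.4,0],[-0.2,0,0,0,0,-0.5,0],[-0.24,0,0,0,0,-0.6,0],[-0.28,0,0,0,0,-0.7,0],[-0.32,0,0,0,0,-0.8,0],[-0.36,0,0,0,0,-0.9,0],[-0.4,0,0,0,0,-1,0]],
])

```text
clock: 17.98
position: [0.4524, -0.1501, 0.2705]
ee_rot: [-0.984, -2.98, 0.003]
force: [0.4, 0.1, 1.0]
width: 0.501
gripper_force: 0.0
```

```bash
python3 - <<'E'
from h import *
st(); go([.443,-.269,.2],67.3)
E
```

```text
17.98 [ 0.4524 -0.1501  0.2705] [-0.984 -2.98   0.003] F [0.4 0.1 1. ] w 0.501 g 0.0
shift [-0.0634 -0.1009  0.0706] rot [-0.002 -0.003 -0.242] joints [ 0.88  0.26 -0.82  1.8   0.2   1.17  0.93]
```

Call:
jog_arm([
  [[-0.02,-0.03,0.02,0,0,-0.08,0],[-0.04,-0.06,0.04,0,0,-0.16,0],[-0.055,-0.085,0.06,0,0,-0.242,0],[-0.063,-0.101,0.07,0,0,-0.242,0],[-0.063,-0.101,0.07,0,0,-0.242,0]],
])

```text
clock: 18.4
position: [0.4399, -0.2708, 0.1979]
ee_rot: [-0.638, -3.068, 0.0]
force: [-0.3, -0.8, 0.2]
width: 0.498
gripper_force: 0.0
```

```bash
python3 - <<'E'
from h import *
st(); im=save('wrist','w8.png')
[print('  ',*x) for x in find('shaft_1','wrist',.019,.2)]
E
```

```text
18.4 [ 0.4399 -0.2708  0.1979] [-0.638 -3.068  0.   ] F [-0.3 -0.8  0.2] w 0.498 g 0.0
   0.84 [284. 188.] [ 0.4415 -0.2691  0.019 ] len 0.122 ang 156.7
   0.79 [164. 228.] [ 0.4301 -0.4053  0.019 ] len 0.092 ang 30.2
   0.78 [321. 301.] [ 0.5783 -0.2826  0.019 ] len 0.102 ang 2.1
   0.6 [428. 224.] [ 0.5389 -0.1423  0.019 ] len 0.044 ang 163.2
```

View pics/w8.png

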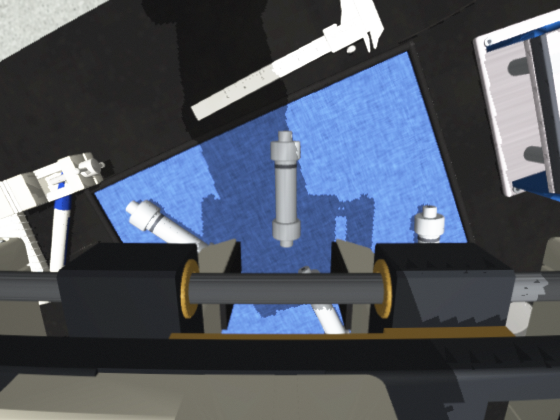

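Call:
jog_arm([
  [[-0.003,0.003,0.04,0,0,0,0],[-0.003,0.003,0.08,0,0,0,0],[-0.003,0.003,0.11,0,0,0,0],[-0.003,0.003,0.14,0,0,0,0],[-0.003,0.003,0.16,0,0,0,0],[-0.003,0.003,0.175,0,0,0,0],[-0.003,0.003,0.185,0,0,0,0],[-0.003,0.003,0.19,0,0,0,0],[-0.003,0.003,0.19,0,0,0,0]],
])

```text
clock: 19.25
position: [0.4475, -0.2643, 0.0117]
ee_rot: [-0.624, -3.077, 0.002]
force: [-0.4, -0.7, 0.4]
width: 0.503
gripper_force: 0.0
```

Call:
jog_arm([
  [[0,0,0,0,0,0,0.4],[0,0,0,0,0,0,0.7],[0,0,0,0,0,0,1],[0,0,0,0,0,0,1],[0,0,0,0,0,0,1],[0,0,-0.02,0,0,0,1],[0,0,-0.05,0,0,0,1],[0,0,-0.09,0,0,0,1],[0,0,-0.13,0,0,0,1],[0,0,-0.13,0,0,0,1]],
], force=40)

```text
clock: 20.08
position: [0.451, -0.2659, 0.1483]
ee_rot: [0.624, 3.071, -0.006]
force: [2.3, -1.2, -2.7]
width: 0.227
gripper_force: 40.0
```

```bash
python3 - <<'E'
from h import *
st(); t=ramp(.08); print(t); go(np.r_[t[:2],.14],YAW+180,.209)
E
```

```text
20.08 [ 0.451  -0.2659  0.1483] [ 0.624  3.071 -0.006] F [ 2.3 -1.2 -2.7] w 0.227 g 40.0
[0.47100116 0.08719008 0.04849878]
shift [0.1194 0.333  0.0066] rot [ 0.203 -0.028 -0.336] joints [ 0.99  0.46 -0.76  1.88  0.39  0.95  1.23]
```

Call:
jog_arm([
  [[0.013,0.036,0,0.02,0,-0.04,1],[0.026,0.073,0,0.045,-0.005,-0.08,1],[0.04,0.11,0,0.07,-0.01,-0.12,1],[0.053,0.147,0,0.09,-0.013,-0.16,1],[0.066,0.184,0,0.115,-0.016,-0.2,1],[0.08,0.222,0,0.14,-0.02,-0.24,1],[0.093,0.26,0,0.165,-0.023,-0.28,1],[0.106,0.296,0.003,0.185,-0.026,-0.31,1],[0.119,0.333,0.006,0.203,-0.028,-0.336,1],[0.119,0.333,0.006,0.203,-0.028,-0.336,1]],
])

```text
clock: 20.92
position: [0.4671, 0.099, 0.1351]
ee_rot: [-0.077, -3.113, 0.309]
force: [0.5, 1.3, -2.5]
width: 0.225
gripper_force: 40.0
```

```bash
cat >> h.py <<'E'
JY=np.array([-JX[1],JX[0]])
def jc(P): r=np.array(P)[:2]-VEE; return float((r@JX).round(4)),float((r@JY).round(4))
def held(q='shaft_1'):
    """stub end of the held shaft nearest the camera-visible side, in jig coords"""
    o=observe(); z=o['position'][2]+.013; c=cam('wrist')
    for s in silhouettes(q,'wrist')[:4]:
        p=np.argwhere(s['mask'])[:,::-1]; top=p[p[:,1]<=p[:,1].min()+1].mean(0); print(round(s['p'],2),s['pixel'],'top',top,'jig',jc(ray('wrist',[top],z,c)[0]))
    print('tcp jig',jc(o['position']))
E
python3 - <<'E'
from h import *
st(); save('wrist','w9.png'); held(); go(ramp(.08),YAW+180,.209)
E
```

```text
20.92 [0.4671 0.099  0.1351] [-0.077 -3.113  0.309] F [ 0.5  1.3 -2.5] w 0.225 g 40.0
0.74 [426.0, 185.6] top [429.39130435 139.7826087 ] jig (0.0257, -0.067)
0.7 [80.2, 308.6] top [ 85.         249.59090909] jig (0.1961, -0.0038)
0.6 [282.7, 212.8] top [286.5        133.72222222] jig (0.084, -0.0679)
0.43 [342.3, 173.5] top [316.59090909  95.81818182] jig (0.0716, -0.0835)
tcp jig (0.0862, -0.0043)
shift [-0.0049  0.0143  0.0849] rot [ 0.005 -0.008  0.007] joints [ 0.18  0.49 -0.83  1.94  0.58  1.08  0.57]
```

View pics/w9.png

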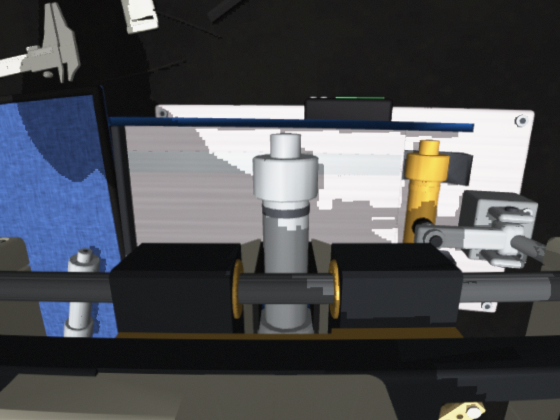

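The picture shows the shaft gripped at (285,225), clear of the far cheek. The master is clamped at (428,190).

Call:
jog_arm([
  [[-0.008,0.014,0.01,0,-0.008,0,1],[-0.008,0.014,0.03,0,-0.008,0,1],[-0.008,0.014,0.045,0,-0.008,0,1],[-0.008,0.014,0.057,0,-0.008,0,1],[-0.008,0.014,0.066,0,-0.008,0,1],[-0.008,0.014,0.073,0,-0.008,0,1],[-0.008,0.014,0.078,0,-0.008,0,1],[-0.008,0.014,0.081,0,-0.008,0,1],[-0.008,0.014,0.081,0,-0.008,0,1]],
])

```text
clock: 21.77
position: [0.4748, 0.0843, 0.0528]
ee_rot: [-0.099, -3.116, 0.321]
force: [-0.2, 0.5, -3.3]
width: 0.227
gripper_force: 40.0
```

```bash
python3 - <<'E'
from h import *
st(); go(ramp(.08),YAW+180,.209)
E
```

```text
21.77 [0.4748 0.0843 0.0528] [-0.099 -3.116  0.321] F [-0.2  0.5 -3.3] w 0.227 g 40.0
shift [0.004  0.0035 0.0037] rot [ 0.004 -0.     0.001] joints [ 0.12  0.6  -0.75  2.01  0.72  0.94  0.44]
```

Call:
jog_arm([
  [[0,0,0.0025,0,0,0,1],[0,0,0.0025,0,0,0,0.6],[0,0,0.0025,0,0,0,0.2],[0,0,0.0025,0,0,0,0.2],[0,0,0.0025,0,0,0,0.2],[0,0,-0.01,0,0,0,0.2],[0,0,-0.03,0,0,0,0.2],[0,-0.01,-0.06,0,0,0,0.2],[0,-0.02,-0.1,0,0,0,0.2],[0,-0.03,-0.12,0,0,0,0.2]],
])

```text
clock: 22.6
position: [0.4753, 0.0816, 0.181]
ee_rot: [-0.095, -3.12, 0.317]
force: [1.3, 0.7, 0.3]
width: 0.4
gripper_force: 0.0
```

```bash
python3 - <<'E'
from h import *
st(); get_image('top')
for i in (1,2):
  for x in find('shaft_1','top',.019,.2): print('  ',*x,jc(x[2]))
  get_image('wrist'); get_image('wrist'); get_image('top')
held(); go([.5768,-.1575,.24],71.5)
E
```

```text
22.6 [0.4753 0.0816 0.181 ] [-0.095 -3.12   0.317] F [1.3 0.7 0.3] w 0.4 g 0.0
   0.78 [378. 241.] [ 0.4427 -0.3954  0.019 ] len 0.111 ang 28.4 (0.5764, 0.0029)
   0.59 [301. 198.] [ 0.5743 -0.1572  0.019 ] len 0.117 ang 159.8 (0.3302, 0.1188)
   0.54 [341. 192.] [ 0.5937 -0.2838  0.019 ] len 0.11 ang 2.3 (0.4553, 0.1464)
   0.82 [379. 242.] [ 0.4408 -0.3978  0.019 ] len 0.119 ang 27.2 (0.5789, 0.0011)
   0.56 [342. 194.] [ 0.5905 -0.287   0.019 ] len 0.11 ang 179.9 (0.4587, 0.1434)
   0.52 [301. 198.] [ 0.5756 -0.1561  0.019 ] len 0.115 ang 161.9 (0.329, 0.1201)
0.95 [43.8, 268.6] top [ 31.15384615 240.69230769] jig (0.2481, 0.0013)
0.8 [127.5, 236.9] top [127.2 232.6] jig (0.182, -0.0089)
0.69 [408.1, 182.1] top [412.13043478 127.73913043] jig (0.0465, -0.0633)
tcp jig (0.1004, 0.0035)
shift [-0.1172 -0.2385 -0.0162] rot [-0.204  0.025  0.26 ] joints [ 0.22  0.43 -0.85  1.89  0.53  1.15  0.64]
```

Call:
jog_arm([
  [[0,-0.02,-0.02,-0.02,0,0.03,0],[-0.01,-0.05,-0.04,-0.05,0.005,0.06,0],[-0.03,-0.085,-0.04,-0.08,0.01,0.1,0],[-0.05,-0.12,-0.035,-0.11,0.015,0.14,0],[-0.07,-0.155,-0.03,-0.14,0.02,0.18,0],[-0.09,-0.19,-0.02,-0.17,0.022,0.22,0],[-0.11,-0.22,-0.016,-0.19,0.025,0.25,0],[-0.117,-0.2385,-0.016,-0.204,0.025,0.26,0],[-0.117,-0.2385,-0.016,-0.204,0.025,0.26,0],[-0.117,-0.2385,-0.016,-0.204,0.025,0.26,0]],
])

```text
clock: 23.93
position: [0.5767, -0.159, 0.2397]
ee_rot: [-0.511, -3.099, -0.001]
force: [-0.8, 0.4, -0.6]
width: 0.499
gripper_force: 0.0
```

```bash
python3 - <<'E'
from h import *
st(); save('wrist','w10.png')
F=find('shaft_1','wrist',.019,.2)
[print('  ',*x) for x in F]
get_image('top')
for x in find('shaft_1','top',.045,.2): print('  ',*x,jc(x[2]))
go([.5768,-.1575,.008],71.5)
E
```

```text
23.93 [ 0.5767 -0.159   0.2397] [-5.110e-01 -3.099e+00 -1.000e-03] F [-0.8  0.4 -0.6] w 0.499 g 0.0
   0.89 [284. 176.] [ 0.5718 -0.1568  0.019 ] len 0.119 ang 162.2
   0.78 [182. 214.] [ 0.5762 -0.2861  0.019 ] len 0.095 ang 0.7
   0.71 [550.  26.] [0.5071 0.1663 0.019 ] len 0.054 ang 170.8
   0.63 [ 47. 136.] [ 0.4411 -0.3984  0.019 ] len 0.125 ang 31.0
   0.84 [198. 227.] [0.481  0.1574 0.045 ] len 0.11 ang 175.2 (0.0223, 0.0054)
   0.67 [240. 158.] [0.695  0.0329 0.045 ] len 0.037 ang 90.6 (0.1327, 0.227)
   0.64 [377. 242.] [ 0.4423 -0.3876  0.045 ] len 0.121 ang 27.2 (0.5686, 0.002)
   0.57 [294. 210.] [ 0.5359 -0.1363  0.045 ] len 0.031 ang 0.3 (0.3118, 0.0792)
shift [-0.0006 -0.0018  0.2327] rot [0.001 0.001 0.002] joints [ 0.7   0.49 -0.78  1.58  0.36  1.22  1.11]
```

Call:
jog_arm([
  [[0.005,0,0.04,0,0,0.0,0],[0.005,0,0.08,0,0,0,0],[0.005,0,0.12,0,0,0,0],[0.005,0,0.155,0,0,0,0],[0.005,0,0.185,0,0,0,0],[0.005,0,0.205,0,0,0,0],[0.005,0,0.22,0,0,0,0],[0.005,0,0.228,0,0,0,0],[0.005,0,0.231,0,0,0,0],[0.005,0,0.231,0,0,0,0]],
])

```text
clock: 24.97
position: [0.5725, -0.1552, 0.0098]
ee_rot: [0.504, 3.1, 0.001]
force: [0.2, -1.1, -0.3]
width: 0.5
gripper_force: 0.0
```

Call:
jog_arm([
  [[0,0,0,0,0,0,0.4],[0,0,0,0,0,0,0.7],[0,0,0,0,0,0,1],[0,0,0,0,0,0,1],[0,0,0,0,0,0,1],[0,0,-0.02,0,0,0,1],[0,0,-0.05,0,0,0,1],[0,0,-0.09,0,0,0,1],[0,0,-0.13,0,0,0,1],[0,0,-0.13,0,0,0,1]],
], force=40)

```text
clock: 25.8
position: [0.5762, -0.1556, 0.1472]
ee_rot: [0.504, 3.089, 0.0]
force: [1.1, 0.4, -3.6]
width: 0.231
gripper_force: 40.0
```

```bash
python3 - <<'E'
from h import *
st(); t=ramp(.10); print(t); go(np.r_[t[:2],.14],YAW+180,.209)
E
```

```text
25.8 [ 0.5762 -0.1556  0.1472] [0.504 3.089 0.   ] F [ 1.1  0.4 -3.6] w 0.231 g 40.0
[0.46973934 0.06766805 0.05265624]
shift [0.172  0.1778 0.0056] rot [ 0.208 -0.016 -0.259] joints [ 0.67  0.57 -0.74  1.71  0.44  1.03  1.03]
```

Call:
jog_arm([
  [[0.02,0.02,0,0.02,0,-0.03,1],[0.04,0.04,0,0.045,0,-0.06,1],[0.06,0.062,0,0.07,-0.004,-0.09,1],[0.082,0.085,0,0.095,-0.007,-0.12,1],[0.104,0.108,0,0.12,-0.009,-0.15,1],[0.126,0.13,0,0.145,-0.011,-0.18,1],[0.147,0.152,0,0.17,-0.013,-0.21,1],[0.162,0.168,0.003,0.19,-0.015,-0.24,1],[0.172,0.178,0.005,0.208,-0.016,-0.259,1],[0.172,0.178,0.005,0.208,-0.016,-0.259,1]],
])

```text
clock: 26.63
position: [0.464, 0.0718, 0.1343]
ee_rot: [-0.087, -3.107, 0.321]
force: [0.0, 0.2, -3.8]
width: 0.23
gripper_force: 40.0
```

```bash
python3 - <<'E'
from h import *
st(); save('wrist','w11.png'); held(); go(ramp(.1),YAW+180,.209)
E
```

```text
26.63 [0.464  0.0718 0.1343] [-0.087 -3.107  0.321] F [ 0.   0.2 -3.8] w 0.23 g 40.0
0.94 [430.1, 188.8] top [434.5   144.625] jig (0.0478, -0.0654)
0.75 [288.0, 214.8] top [287.5106383  145.59574468] jig (0.1077, -0.0634)
tcp jig (0.1108, -0.0049)
shift [-0.0051  0.0167  0.0799] rot [ 0.001 -0.01   0.003] joints [ 0.2   0.46 -0.79  1.96  0.56  1.06  0.61]
```

Call:
jog_arm([
  [[-0.004,0.0165,0.01,0,-0.01,0,1],[-0.004,0.0165,0.03,0,-0.01,0,1],[-0.004,0.0165,0.045,0,-0.01,0,1],[-0.004,0.0165,0.057,0,-0.01,0,1],[-0.004,0.0165,0.066,0,-0.01,0,1],[-0.004,0.0165,0.072,0,-0.01,0,1],[-0.004,0.0165,0.076,0,-0.01,0,1],[-0.004,0.0165,0.078,0,-0.01,0,1],[-0.004,0.0165,0.078,0,-0.01,0,1]],
])

```text
clock: 27.48
position: [0.4692, 0.0672, 0.0549]
ee_rot: [-0.099, -3.117, 0.325]
force: [-0.0, 0.9, -3.4]
width: 0.227
gripper_force: 40.0
```

```bash
python3 - <<'E'
from h import *
st(); go(ramp(.1),YAW+180,.209)
E
```

```text
27.48 [0.4692 0.0672 0.0549] [-0.099 -3.117  0.325] F [-0.   0.9 -3.4] w 0.227 g 40.0
shift [-0.0005  0.0009  0.0021] rot [0.001 0.    0.001] joints [ 0.13  0.58 -0.72  2.03  0.7   0.92  0.47]
```

Call:
jog_arm([
  [[0,0,0.002,0,0,0,1],[0,0,0.002,0,0,0,0.6],[0,0,0.002,0,0,0,0.2],[0,0,0.002,0,0,0,0.2],[0,0,0.002,0,0,0,0.2],[0,0,-0.01,0,0,0,0.2],[0,0,-0.03,0,0,0,0.2],[0,-0.01,-0.06,0,0,0,0.2],[0,-0.02,-0.1,0,0,0,0.2],[0,-0.03,-0.12,0,0,0,0.2]],
])

```text
clock: 28.32
position: [0.4694, 0.0647, 0.1828]
ee_rot: [-0.095, -3.12, 0.322]
force: [0.8, 0.4, -0.5]
width: 0.401
gripper_force: 0.0
```

```bash
python3 - <<'E'
from h import *
st(); get_image('top')
for x in find('shaft_1','top',.019,.2): print('  ',*x,jc(x[2]))
save('wrist','w12.png'); go([.5915,-.286,.24],91.5)
E
```

```text
28.32 [0.4694 0.0647 0.1828] [-0.095 -3.12   0.322] F [ 0.8  0.4 -0.5] w 0.401 g 0.0
   0.71 [342. 192.] [ 0.5936 -0.2839  0.019 ] len 0.116 ang 179.9 (0.4554, 0.1463)
   0.65 [378. 242.] [ 0.4416 -0.3976  0.019 ] len 0.118 ang 29.8 (0.5787, 0.0019)
   0.56 [240. 158.] [0.6994 0.0362 0.019 ] len 0.038 ang 0.8 (0.1292, 0.2312)
shift [-0.1439 -0.3453  0.0128] rot [-0.207 -0.005 -0.09 ] joints [ 0.24  0.4  -0.82  1.91  0.51  1.13  0.69]
```

View pics/w12.png

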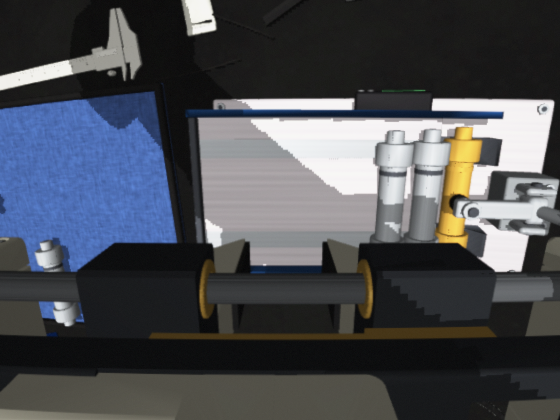

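Both steel shafts wait square and touching behind the master, at (394,195), (428,195) and (460,190). One is left visible on the mat at (55,290), plus the far one out of view.

Call:
jog_arm([
  [[0,-0.03,-0.03,-0.02,0,-0.01,0],[-0.01,-0.065,-0.04,-0.04,0,-0.02,0],[-0.03,-0.1,-0.04,-0.07,0,-0.03,0],[-0.05,-0.135,-0.03,-0.1,0,-0.04,0],[-0.065,-0.17,-0.02,-0.13,0,-0.05,0],[-0.085,-0.205,-0.01,-0.15,0,-0.06,0],[-0.1,-0.24,0,-0.17,-0.003,-0.07,0],[-0.115,-0.275,0.005,-0.19,-0.005,-0.08,0],[-0.13,-0.31,0.01,-0.207,-0.005,-0.09,0],[-0.144,-0.345,0.013,-0.207,-0.005,-0.09,0]],
])

```text
clock: 29.3
position: [0.5903, -0.2889, 0.2352]
ee_rot: [0.04, -3.134, -0.002]
force: [0.4, -0.1, 0.8]
width: 0.502
gripper_force: 0.0
```

Call:
jog_arm([
  [[0,0,0,0,0,0,0],[0,0,0,0,0,0,0],[0,0,0,0,0,0,0]],
])

```text
clock: 29.55
position: [0.5907, -0.2846, 0.2359]
ee_rot: [0.044, -3.136, -0.002]
force: [-0.9, 1.5, -0.3]
width: 0.496
gripper_force: 0.0
```

```bash
python3 - <<'E'
from h import *
st(); get_image('wrist')
for x in find('shaft_1','wrist',.019,.2): print('  ',*x)
go([.5915,-.286,.008],91.5)
E
```

```text
29.55 [ 0.5907 -0.2846  0.2359] [ 4.400e-02 -3.136e+00 -2.000e-03] F [-0.9  1.5 -0.3] w 0.496 g 0.0
   0.75 [182.  42.] [ 0.4456 -0.3957  0.019 ] len 0.111 ang 31.5
   0.68 [282. 179.] [ 0.5882 -0.2867  0.019 ] len 0.121 ang 1.6
shift [-0.0016 -0.0025  0.2287] rot [ 0.001 -0.005  0.004] joints [ 0.83  0.59 -0.76  1.43  0.41  1.29  1.63]
```

Call:
jog_arm([
  [[0.003,-0.002,0.04,0,0,0.0,0],[0.003,-0.002,0.08,0,0,0,0],[0.003,-0.002,0.12,0,0,0,0],[0.003,-0.002,0.155,0,0,0,0],[0.003,-0.002,0.185,0,0,0,0],[0.003,-0.002,0.205,0,0,0,0],[0.003,-0.002,0.218,0,0,0,0],[0.003,-0.002,0.225,0,0,0,0],[0.003,-0.002,0.228,0,0,0,0],[0.003,-0.002,0.228,0,0,0,0]],
])

```text
clock: 30.48
position: [0.5876, -0.2878, 0.0095]
ee_rot: [0.043, -3.138, 0.001]
force: [0.8, -0.4, -1.1]
width: 0.497
gripper_force: 0.0
```

Call:
jog_arm([
  [[0,0,0,0,0,0,0.4],[0,0,0,0,0,0,0.7],[0,0,0,0,0,0,1],[0,0,0,0,0,0,1],[0,0,0,0,0,0,1],[0,0,-0.02,0,0,0,1],[0,0,-0.05,0,0,0,1],[0,0,-0.09,0,0,0,1],[0,0,-0.13,0,0,0,1],[0,0,-0.13,0,0,0,1]],
], force=40)

```text
clock: 31.32
position: [0.5918, -0.2884, 0.147]
ee_rot: [-0.042, 3.135, -0.006]
force: [3.0, 1.0, -3.3]
width: 0.227
gripper_force: 40.0
```

```bash
python3 - <<'E'
from h import *
st(); t=ramp(.125); print(t); go(np.r_[t[:2],.145],YAW+180,.209)
E
```

```text
31.32 [ 0.5918 -0.2884  0.147 ] [-0.042  3.135 -0.006] F [ 3.   1.  -3.3] w 0.227 g 40.0
[0.46816207 0.04326551 0.05785307]
shift [0.1147 0.3349 0.    ] rot [0.205 0.016 0.09 ] joints [ 0.82  0.67 -0.73  1.54  0.48  1.11  1.58]
```

Call:
jog_arm([
  [[0.013,0.036,0,0.02,0,0.01,1],[0.026,0.073,0,0.045,0.005,0.02,1],[0.038,0.11,0,0.07,0.01,0.03,1],[0.051,0.147,0,0.09,0.013,0.04,1],[0.063,0.184,0,0.115,0.015,0.05,1],[0.076,0.222,0,0.14,0.016,0.06,1],[0.089,0.26,0,0.165,0.016,0.07,1],[0.102,0.298,0,0.185,0.016,0.08,1],[0.115,0.335,0,0.205,0.016,0.09,1],[0.115,0.335,0,0.205,0.016,0.09,1]],
])

```text
clock: 32.15
position: [0.461, 0.0538, 0.1397]
ee_rot: [-0.079, -3.109, 0.314]
force: [-0.3, 1.3, -3.3]
width: 0.228
gripper_force: 40.0
```

```bash
python3 - <<'E'
from h import *
st(); save('wrist','w13.png'); held(); go(ramp(.125),YAW+180,.209)
E
```

```text
32.15 [0.461  0.0538 0.1397] [-0.079 -3.109  0.314] F [-0.3  1.3 -3.3] w 0.228 g 40.0
0.85 [412.4, 190.8] top [413.25 149.85] jig (0.0765, -0.0646)
0.77 [286.4, 219.5] top [284.23529412 144.82352941] jig (0.1299, -0.0649)
0.61 [453.9, 198.2] top [459.03125 148.65625] jig (0.0591, -0.0657)
tcp jig (0.1312, -0.0061)
shift [-0.006   0.014   0.0802] rot [ 0.003 -0.009  0.008] joints [ 0.21  0.43 -0.75  1.97  0.53  1.04  0.69]
```

Call:
jog_arm([
  [[-0.005,0.014,0.01,0,-0.01,0.005,1],[-0.005,0.014,0.03,0,-0.01,0.005,1],[-0.005,0.014,0.045,0,-0.01,0.005,1],[-0.005,0.014,0.057,0,-0.01,0.005,1],[-0.005,0.014,0.066,0,-0.01,0.005,1],[-0.005,0.014,0.072,0,-0.01,0.005,1],[-0.005,0.014,0.076,0,-0.01,0.005,1],[-0.005,0.014,0.078,0,-0.01,0.005,1],[-0.005,0.014,0.078,0,-0.01,0.005,1]],
])

```text
clock: 33.0
position: [0.4678, 0.0411, 0.06]
ee_rot: [-0.105, -3.116, 0.322]
force: [-0.0, -0.7, -5.1]
width: 0.23
gripper_force: 40.0
```

```bash
python3 - <<'E'
from h import *
st(); go(ramp(.125),YAW+180,.209)
E
```

```text
33.0 [0.4678 0.0411 0.06  ] [-0.105 -3.116  0.322] F [-0.  -0.7 -5.1] w 0.23 g 40.0
shift [-0.0002  0.0026  0.0016] rot [ 0.003 -0.001 -0.003] joints [ 0.15  0.54 -0.67  2.05  0.67  0.89  0.55]
```

Call:
jog_arm([
  [[0,0,0.002,0,0,0,1],[0,0,0.002,0,0,0,0.6],[0,0,0.002,0,0,0,0.2],[0,0,0.002,0,0,0,0.2],[0,0,0.002,0,0,0,0.2],[0,0,-0.01,0,0,0,0.2],[0,0,-0.03,0,0,0,0.2],[0,-0.01,-0.06,0,0,0,0.2],[0,-0.02,-0.1,0,0,0,0.2],[0,-0.03,-0.12,0,0,0,0.2]],
])

```text
clock: 33.83
position: [0.4682, 0.0383, 0.188]
ee_rot: [-0.101, -3.12, 0.32]
force: [1.4, 0.4, -0.2]
width: 0.4
gripper_force: 0.0
```

```bash
python3 - <<'E'
from h import *
st(); get_image('top')
for x in find('shaft_1','top',.019,.2): print('  ',*x,jc(x[2]))
get_image('wrist'); 
for x in find('shaft_1','wrist',.06,.2): print('  w',*x,jc(x[2]))
go([.443,-.397,.22],120); go([.443,-.397,.22],-60)
E
```

```text
33.83 [0.4682 0.0383 0.188 ] [-0.101 -3.12   0.32 ] F [ 1.4  0.4 -0.2] w 0.4 g 0.0
   0.72 [378. 242.] [ 0.4418 -0.3964  0.019 ] len 0.119 ang 30.8 (0.5775, 0.0021)
  w 0.9 [423. 186.] [0.4586 0.1255 0.06  ] len 0.096 ang 175.8 (0.0556, -0.0148)
  w 0.78 [  9. 200.] [ 0.4631 -0.3077  0.06  ] len 0.042 ang 160.6 (0.4876, 0.0176)
  w 0.75 [389. 186.] [0.4574 0.0983 0.06  ] len 0.096 ang 177.4 (0.0828, -0.0143)
  w 0.62 [458. 186.] [0.4587 0.1523 0.06  ] len 0.095 ang 175.5 (0.0288, -0.0165)
  w 0.58 [100. 207.] [ 0.4726 -0.1858  0.06  ] len 0.249 ang 174.4 (0.3653, 0.0192)
shift [-0.0047 -0.4321  0.0544] rot [-0.201 -0.059 -0.589] joints [ 0.26  0.37 -0.77  1.92  0.48  1.11  0.77]
shift [-0.0047 -0.4321  0.0544] rot [-0.201 -0.059 -0.589] joints [ 0.26  0.37 -0.77  1.92  0.48  1.11  0.77]
```

Call:
jog_arm([
  [[0,-0.03,-0.03,-0.02,0,-0.05,0],[0,-0.07,-0.04,-0.04,-0.01,-0.1,0],[0,-0.11,-0.04,-0.07,-0.02,-0.16,0],[0,-0.15,-0.03,-0.1,-0.03,-0.22,0],[-0.001,-0.19,-0.02,-0.12,-0.04,-0.28,0],[-0.002,-0.23,-0.01,-0.14,-0.05,-0.34,0],[-0.003,-0.27,0,-0.16,-0.055,-0.4,0],[-0.004,-0.31,0.01,-0.18,-0.059,-0.46,0],[-0.005,-0.35,0.03,-0.2,-0.059,-0.52,0],[-0.005,-0.39,0.045,-0.2,-0.059,-0.589,0]],
])

```text
clock: 34.87
position: [0.4453, -0.3491, 0.219]
ee_rot: [0.815, -3.031, -0.004]
force: [0.5, -0.5, -0.2]
width: 0.504
gripper_force: 0.0
```

Call:
jog_arm([
  [[0.01,-0.02,0.01,0,0,0,0],[0.02,-0.034,0.02,0,0,0,0],[0.02,-0.034,0.02,0,0,0,0],[0.02,-0.034,0.02,0,0,0,0]],
])

```text
clock: 35.2
position: [0.4458, -0.3849, 0.1991]
ee_rot: [0.812, -3.031, -0.005]
force: [0.4, 0.6, 0.3]
width: 0.499
gripper_force: 0.0
```

```bash
python3 - <<'E'
from h import *
st(); get_image('wrist')
for x in find('shaft_1','wrist',.019,.2): print('  ',*x)
go([.4395,-.397,.008],120)
E
```

```text
35.2 [ 0.4458 -0.3849  0.1991] [ 0.812 -3.031 -0.005] F [0.4 0.6 0.3] w 0.499 g 0.0
   0.95 [274. 175.] [ 0.4413 -0.3996  0.019 ] len 0.121 ang 29.7
   0.44 [511. 356.] [ 0.4897 -0.0316  0.019 ] len 0.161 ang 30.0
shift [ 0.013  -0.008   0.1928] rot [ 0.001 -0.001  0.003] joints [ 1.12  0.51 -0.73  1.65  0.37  1.13  2.39]
```

Call:
jog_arm([
  [[0.014,-0.0095,0.04,0,0,0,0],[0.014,-0.0095,0.08,0,0,0,0],[0.014,-0.0095,0.11,0,0,0,0],[0.014,-0.0095,0.14,0,0,0,0],[0.014,-0.0095,0.16,0,0,0,0],[0.014,-0.0095,0.175,0,0,0,0],[0.014,-0.0095,0.186,0,0,0,0],[0.014,-0.0095,0.191,0,0,0,0],[0.014,-0.0095,0.191,0,0,0,0]],
])

```text
clock: 36.05
position: [0.439, -0.4003, 0.0096]
ee_rot: [0.815, -3.032, -0.001]
force: [0.5, 0.2, -0.9]
width: 0.499
gripper_force: 0.0
```

Call:
jog_arm([
  [[0,0,0,0,0,0,0.4],[0,0,0,0,0,0,0.7],[0,0,0,0,0,0,1],[0,0,0,0,0,0,1],[0,0,0,0,0,0,1],[0,0,-0.02,0,0,0,1],[0,0,-0.05,0,0,0,1],[0,0,-0.09,0,0,0,1],[0,0,-0.135,0,0,0,1],[0,0,-0.135,0,0,0,1]],
], force=40)

```text
clock: 36.88
position: [0.4424, -0.4027, 0.152]
ee_rot: [-0.813, 3.03, -0.012]
force: [1.9, -0.1, -2.5]
width: 0.228
gripper_force: 40.0
```

```bash
python3 - <<'E'
from h import *
st(); t=ramp(.15); print(t); go(np.r_[t[:2],.15],YAW+180,.209)
E
```

```text
36.88 [ 0.4424 -0.4027  0.152 ] [-0.813  3.03  -0.012] F [ 1.9 -0.1 -2.5] w 0.228 g 40.0
[0.46658479 0.01886297 0.06304989]
shift [-0.232   0.3528 -0.0006] rot [0.195 0.066 0.586] joints [ 1.13  0.56 -0.71  1.7   0.42  1.03  2.38]
```

Call:
jog_arm([
  [[-0.021,0.032,0,0.02,0,0.05,1],[-0.042,0.064,0,0.04,0.01,0.1,1],[-0.063,0.096,0,0.06,0.02,0.15,1],[-0.084,0.128,0,0.08,0.025,0.2,1],[-0.105,0.16,0,0.1,0.03,0.26,1],[-0.126,0.192,0,0.12,0.035,0.32,1],[-0.147,0.224,0,0.14,0.04,0.38,1],[-0.168,0.256,0,0.155,0.05,0.44,1],[-0.189,0.288,0,0.17,0.06,0.5,1],[-0.21,0.32,0,0.185,0.066,0.55,1]],
])

```text
clock: 37.72
position: [0.4601, -0.0175, 0.1443]
ee_rot: [-0.048, -3.109, 0.305]
force: [0.6, -0.3, -3.1]
width: 0.228
gripper_force: 40.0
```

```bash
python3 - <<'E'
from h import *
st(); t=ramp(.15); go(np.r_[t[:2]-JX*.015,.14],YAW+180,.209)
E
```

```text
37.72 [ 0.4601 -0.0175  0.1443] [-0.048 -3.109  0.305] F [ 0.6 -0.3 -3.1] w 0.228 g 40.0
shift [-0.0059  0.0514 -0.0059] rot [ 0.013 -0.007  0.034] joints [ 0.28  0.37 -0.65  2.01  0.48  0.98  0.9 ]
```

Call:
jog_arm([
  [[-0.003,0.025,-0.003,0.006,-0.003,0.017,1],[-0.006,0.051,-0.006,0.013,-0.007,0.034,1],[-0.006,0.051,-0.006,0.013,-0.007,0.034,1],[-0.006,0.051,-0.006,0.013,-0.007,0.034,1]],
])

```text
clock: 38.05
position: [0.4678, 0.0338, 0.1399]
ee_rot: [-0.088, -3.116, 0.323]
force: [-0.4, -0.4, -3.0]
width: 0.226
gripper_force: 40.0
```

```bash
python3 - <<'E'
from h import *
st(); save('wrist','w14.png'); held(); go(ramp(.15),YAW+180,.209)
E
```

```text
38.05 [0.4678 0.0338 0.1399] [-0.088 -3.116  0.323] F [-0.4 -0.4 -3. ] w 0.226 g 40.0
0.96 [288.9, 219.6] top [285.2 148.6] jig (0.1461, -0.0571)
0.91 [481.6, 201.4] top [490.16666667 136.58333333] jig (0.0652, -0.0642)
0.74 [444.3, 188.9] top [448.25 137.75] jig (0.0806, -0.0633)
0.62 [399.0, 185.0] top [404.5        137.52380952] jig (0.0972, -0.0629)
tcp jig (0.1483, 0.0002)
shift [0.0001 0.004  0.0778] rot [ 0.001 -0.001  0.004] joints [ 0.17  0.4  -0.64  1.98  0.5   1.    0.75]
```

Call:
jog_arm([
  [[0.002,0.004,0.01,0,0,0.004,1],[0.002,0.004,0.03,0,0,0.004,1],[0.002,0.004,0.045,0,0,0.004,1],[0.002,0.004,0.057,0,0,0.004,1],[0.002,0.004,0.066,0,0,0.004,1],[0.002,0.004,0.071,0,0,0.004,1],[0.002,0.004,0.074,0,0,0.004,1],[0.002,0.004,0.076,0,0,0.004,1],[0.002,0.004,0.076,0,0,0.004,1]],
])

```text
clock: 38.9
position: [0.4654, 0.0202, 0.0653]
ee_rot: [-0.101, -3.116, 0.324]
force: [0.5, -1.3, -2.8]
width: 0.225
gripper_force: 40.0
```

```bash
python3 - <<'E'
from h import *
st(); go(ramp(.15),YAW+180,.209)
E
```

```text
38.9 [0.4654 0.0202 0.0653] [-0.101 -3.116  0.324] F [ 0.5 -1.3 -2.8] w 0.225 g 40.0
shift [-0.0012 -0.0008  0.0024] rot [ 0.002 -0.    -0.   ] joints [ 0.13  0.5  -0.58  2.07  0.62  0.85  0.64]
```

Call:
jog_arm([
  [[0,0,0.0025,0,0,0,1],[0,0,0.0025,0,0,0,0.6],[0,0,0.0025,0,0,0,0.2],[0,0,0.0025,0,0,0,0.2],[0,0,0.0025,0,0,0,0.2],[0,0,-0.01,0,0,0,0.2],[0,0,-0.03,0,0,0,0.2],[0,-0.01,-0.06,0,0,0,0.2],[0,-0.02,-0.1,0,0,0,0.2],[0,-0.03,-0.12,0,0,0,0.2]],
])

```text
clock: 39.73
position: [0.4658, 0.0174, 0.1932]
ee_rot: [-0.098, -3.12, 0.322]
force: [0.8, -0.0, 0.2]
width: 0.4
gripper_force: 0.0
```

Call:
jog_arm([
  [[0,-0.01,-0.04,0,0,0,0.2],[0,-0.03,-0.06,0,0,0,0.2],[0,-0.03,-0.06,0,0,0,0.2],[0,-0.03,-0.06,0,0,0,0.2],[0,-0.03,-0.06,0,0,0,0.2],[0,-0.03,-0.06,0,0,0,0.2]],
])

```text
clock: 40.23
position: [0.4632, -0.001, 0.253]
ee_rot: [-0.099, -3.114, 0.324]
force: [0.7, -0.3, -0.4]
width: 0.4
gripper_force: 0.0
```

```bash
python3 - <<'E'
from h import *
st(); a=save('wrist','w15.png'); b=save('top','t15.png')
for x in find('shaft_1','top',.06,.2): print('  ',*x,jc(x[2]))
cv2.imwrite('pics/fin.png',np.vstack([cv2.resize(a[60:290],(690,283)),cv2.resize(b[130:290,130:430],(563,300))[:, :563] if 0 else cv2.copyMakeBorder(cv2.resize(b[130:290,130:430],(563,300),interpolation=cv2.INTER_CUBIC),0,0,0,127,0)])[:,:,::-1])
E
```

```text
40.23 [ 0.4632 -0.001   0.253 ] [-0.099 -3.114  0.324] F [ 0.7 -0.3 -0.4] w 0.4 g 0.0
```

View pics/fin.png

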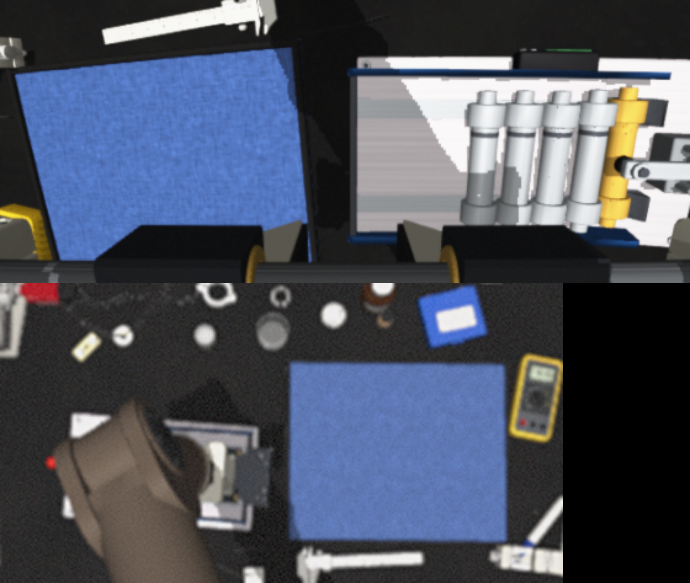

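The last picture shows the mat empty and the four steel shafts in an even, square row behind the clamped master (crop columns 486, 522, 560, 597 and 628). The beaker and the case have not moved.

```bash
python3 - <<'E'
from h import *
get_image('wrist')
for x in find('shaft_1','wrist',.055,.2): print('  w',*x,jc(x[2]))
print(sign_off())
E
```

```text
w 0.94 [478. 190.] [0.4719 0.1536 0.055 ] len 0.119 ang 176.1 (0.0267, -0.0034)
  w 0.71 [451. 188.] [0.4689 0.1276 0.055 ] len 0.112 ang 176.8 (0.0528, -0.0047)
  w 0.7 [391. 187.] [0.4675 0.0693 0.055 ] len 0.115 ang 176.1 (0.1111, -0.0023)
  w 0.66 [529. 197.] [0.4794 0.2012 0.055 ] len 0.055 ang 89.4 (-0.0213, 0.001)
  w 0.65 [421. 188.] [0.4689 0.0988 0.055 ] len 0.114 ang 176.4 (0.0816, -0.0028)
the job is handed in; nothing more can be done
None
```

The job is handed in: the master is seated with the clamp shut on it, and all four steel shafts on the mat wait behind it in one square, touching row, with the beaker and objective case untouched.

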